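# Clamp a bread-rack post in the bench vise

### The job

Take the chrome bread-rack post from the wooden cradle and slide it, black-capped end first, from the left through the blue bench vise, so that it lies down in the lower V-jaw with its middle at the vise and its levelling foot sticking out on the left, and let go of it. Then grip the vise's T-handle and turn it clockwise, seen from above, regripping as needed, until the resistance has clearly risen and the post is clamped firmly (about 0.7 N m on the handle), without crushing the thin tube, and let go. Leave the other things where they are.

Things in the scene. Friction and masses are not known exactly. Their poses are not given: they have to be found in the camera images.
- post_mid (a point): Chrome thin-walled steel tube, a short post of a wire bread rack: 25.4 mm diameter, 0.22 to 0.34 kg. This point: on its axis, at its middle, within 15 mm of its balance point. Its y axis runs along the tube towards the foot. A domed black cap ends it 138 mm towards -y. It starts level on the cradle, foot to the left (+y), axis 36 mm above the table
- post_grip (a point): On the post's axis, 110 mm from its middle towards the foot: a good place to grip across the tube; gripped here, the gripper stays clear of the vise and of the T-handle while the post's middle is at the vise. Same axes as post_mid
- post_foot (a point): On the post's axis, 151 mm from its middle: the steel levelling foot's disc, 33 mm across and 10 mm thick. The full tube reaches 130 mm from the middle on this side
- cradle: Fixed wooden cradle 70 x 150 mm, 40 mm high: two notched cheeks, 18 mm thick, 50 mm either side of its middle, notches open upwards. Origin under its middle; the post lies along its y axis
- vise: Blue cast-iron yoke vise bolted to the table. Origin under its middle, y axis along the post's place, +y left. Base plate 170 (x) x 72 (y) x 14 mm. Two legs, 36 mm wide in y, leave a window 86 mm wide in x; a crosshead and boss bridge them 144 to 184 mm above the table. The window is open along y: a post has to be slid in lengthwise
- seat (a point): Where the middle of the post belongs: on the axis of a post seated in the vise's lower jaw, 62 mm above the table; y axis along the post, +y left. The lower jaw is a 90-degree V, 48 mm long along y, its lips up to 64 mm high at 20 mm either side. Slide the post in 1 to 2 mm above this height, then lower it
- jaw: The vise's upper jaw, a dark steel block with a shallow inverted V, 40 mm long along the post, pushed down by the screw. Its origin lies on the axis of a post that it just touches; it starts 3.5 to 8 mm above seat
- t_grip (a point): T-handle on the vise's upright screw: level round bar 12 mm thick, 120 mm long, about 222 mm above the table, on an 11 mm neck (18 mm screw from 25 mm below the bar). This point: middle of the bar, on the screw's vertical axis, above seat. y axis along the bar. Clockwise from above lowers it 1.9 mm a radian; 2.5 to 5 rad are needed, not known beforehand
- screw_end (a point): Where the screw bears on the upper jaw. Turning takes about 0.1 N m when free, then, from where the jaw bites, it rises by about 1 N m per radian of turn. Below 0.45 N m the post is not yet firm, 0.7 N m is right, above 1.2 N m the tube may be crushed. The handle's slender neck twists 0.08 rad per N m. The screw stays where it is left
- wrench: steel open-ended wrench, 190 mm long and 8 mm thick, lying flat on the right; a bystander, leave it alone. Origin under its middle
- screwdriver: yellow-handled screwdriver, 200 mm long, lying on the right; a bystander. Origin under its middle
- mug: blue mug, 82 mm across and 95 mm high; a bystander. Origin under its middle
- jar: amber jar with a steel lid, 72 mm across and 85 mm high; a bystander. Origin under its middle
- sleeve: black plastic shelf sleeve, a standing ring-like cone 41 mm across and 45 mm high; a bystander. Origin under its middle
- boule: round crusty loaf, 140 mm across and 70 mm high; a bystander. Origin under its middle
- tin_loaf: tin loaf, 100 x 210 x 110 mm high; a bystander. Origin under its middle
Not all that is in view belongs to the job. Leave any purple or turquoise look-alike of the vise alone.

How it is judged:
By the outcome, as a careful person would: the job done as asked, in the order asked, and still so for the second after the job is handed in, with the robot touching nothing.
It also fails if it takes over 72 s, if anything falls off the work surface, if the arm or the gripper's body presses on something with over 40 N, if the wrist force passes 120 N, or if a joint passes its speed limit or range.

### The arm

A 7-joint arm with a two-finger parallel gripper is mounted at the origin on the work surface. World frame = base frame: x ahead of the robot, y to its left, z up, the work surface at z = 0. Lengths are in m, angles in degrees, forces in N, time in s.
With the tool pointing down it reaches from about 0.4 to 0.925 m from the base axis. Payload 5.6 kg.
Tool frame: the origin (TCP) lies at the very end of the fingers, on their centre line; the grasp point (between the pads) lies 19 mm behind it (ctrl.grasp_offset is the distance from the TCP to the grasp point, in m); y points along the fingers, z is the direction in which the jaws open and shut, and the axes are right-handed (so a half turn about y gives the same grasp; the last joint's range is limited). The gripper opens to 85 mm and grips with 20 to 120 N. Pads are 22 mm wide; open, the fingers measure 114 mm over their backs; the gripper's body (76 mm by 85 mm) begins 54 mm behind the grasp point. The pads swing forward as they close: fully open they stand 13 mm farther back than shut.
Start: joints at [65.776, 26.786, -0.665, 91.828, 0.344, 61.387, -3.226], TCP at [0.241, -0.604, 0.231] pointing down, gripper open.
Joint ranges: [-144.91, 144.91], [-17.63, 115.5], [-89.93, 88.59], [15.96, 139.68], [-74.01, 254.01], [8.47, 105.57], [-167.45, 167.45]. Speed limits (degrees/s): [147.25, 147.25, 180, 180, 180, 180, 180].

### API

Orientations are given as [roll, pitch, yaw] about the fixed x, y, z axes, in that order (R = Rz(yaw) Ry(pitch) Rx(roll)).
In Python, from rig import monitor, optics, ctrl gives the robot as it stands. The module is installed in compiled form; this text tells all that it offers.
- The arm moves only by the tool jog_arm, never from a script. Its argument "targets" is a list of rows, each an object of numbers: "x", "y", "z": the shift along the tool's x, y, z each as a share of 0.06 m, from -1 to 1; "ax", "ay", "az": the turn, a rotation vector about the tool's x, y, z each as a share of 0.08 rad, from -1 to 1. A call has 1 to 20 rows; each row shifts and turns the commanded pose from where the row before left it, along the tool's axes as they then stand; what a row does not reach is not made up. A row lasts 1/8 s, in which the tool goes at most 62.5 mm and 10.7 degrees, less where a joint would pass 70% of its speed; a pose out of reach is approached as far as the arm can. A call with a number of a shift or a turn outside -1 to 1 is refused whole. A call with a gripper value outside its range is refused whole. "hand" is the gripper command: -1 is shut, 1 is fully open, values between are in proportion, set as the call begins (left out, the last holds). The fingers move at their own pace and stop on an object; "force" is the grip in N (left out, the last holds). Time passes only in rows, so rows that do not move let the fingers close. It gives the time, the measured TCP pose, the force and the opening at its end, in the units of the state.
- monitor.get_obs(): the state, without advancing time (a new reading comes with each control period).
- optics.snapshot(name): name is "scene" or "top" or "wrist"; returns the picture (480x640x3 uint8, blue, green, red); there is no depth.
- optics.get_calibration(name): a dict with "fx", "fy", "cx", "cy" (pixels), "R" (3x3) and "t" (3): a world point X has camera coordinates R X + t. Camera axes: x right, y down, z forward; pixel columns grow to the right and rows downward; lengths in m; the calibration is good to about 2 mm. A picture is of the moment at which its call begins: read the wrist's pose just before it. get_calibration takes no time and is no camera call; for the wrist camera it gives the pose at the moment of the call.
- ctrl.close_job(): hands the job in, once; it reports no verdict.
Trained networks look in the newest picture that a camera, given by its name, has taken for a name from the list of things; names that differ only in an ending like _2 or _b are one class to them, and where a whole thing is asked for, a point or a joint stands for the part that bears it (a point fixed in the world has none). Each returns a list of dicts, best first, with "score" (0 to 1); they miss things now and then, are a little off and sometimes report something else, mostly with a low value. They report only what shows in the picture. A call takes as long as a camera call. They do not tell look-alikes from the thing itself.
- optics.regions_of(camera, target): "pixels" (480x640 bool, what is visible of it) and "xy" ([column, row] in pixels, amid what is visible of it).
The state is a dict: "t": time; "joint_positions": joint angles; "joint_velocities": joint speeds; "joint_torque": joint torques, N m; "position": TCP position; "tool_rot": TCP orientation; "force": force on the tool from outside, world axes, zero at the start; "moment": the same for the moment, N m; "gripper_width": finger opening in m.
Only numpy, scipy, OpenCV 4.12 (cv2) and the standard library are available. Lean on these libraries where they do the work, as an engineer would, in place of code of your own. Each camera call takes 0.05 s, during which the arm holds its last target. There are 200 camera calls.

## Working session

There is one attempt and no reset: what is moved stays moved. The work goes in short steps, Python scripts to look and compute and a tool call to move; the robot and the scene stay as the last step left them, time stands still between calls to the robot, and variables do not carry over. Pictures are saved under pics/ and viewed, about 8 in all and at most 12, crops included, and the job is handed in when it is done.

Besides the shell and the picture viewer there is one more tool, called after "Emit:" as name(argument=value, ...) on one line, values as JSON. jog_arm: Moves the arm, as the interface text tells. Its arguments: {"type":"object","properties":{"targets":{"type":"array","items":{"type":"object","properties":{"x":{"type":"number"},"y":{"type":"number"},"z":{"type":"number"},"ax":{"type":"number"},"ay":{"type":"number"},"az":{"type":"number"}}}},"hand":{"type":"number"},"force":{"type":"number"}},"required":["targets"]}

```bash
mkdir -p pics; ls
python3 - <<'E'
from rig import monitor,optics,ctrl
import cv2,numpy as np
o=monitor.get_obs();print(o)
for n in("scene","top"):
    im=optics.snapshot(n);cv2.imwrite(f"pics/{n}0.png",im)
    c=optics.get_calibration(n);print(n,c)
    for t in("post_mid","post_foot","cradle","vise","jaw","t_grip"):
        for r in optics.regions_of(n,t)[:3]:
            m=r["pixels"];ys,xs=np.nonzero(m);print(t,round(r["score"],2),np.round(r["xy"]),m.sum(),xs.min(),xs.max(),ys.min(),ys.max())
E
```

```text
pics
{'t': 0.0, 'joint_positions': array([65.77357775, 26.83684057, -0.66387619, 91.88361783,  0.34667041,
       61.38681295, -3.22570901]), 'joint_velocities': array([-0.03210337,  0.01487739,  0.01695288, -0.08156497,  0.02929986,
       -0.08180241,  0.05245859]), 'joint_torque': array([-1.51610184e-04, -5.32397032e+01,  2.12542521e-02, -2.51308358e+01,
        1.13420762e-02,  7.73575885e-03,  2.03425151e-05]), 'position': array([ 0.24069276, -0.60316522,  0.23030934]), 'tool_rot': array([-9.01048825e+01, -1.02419308e-02, -1.58240323e+02]), 'force': array([-0.90902661,  0.36880782,  0.46288397]), 'moment': array([0.02496249, 0.00459152, 0.02550097]), 'gripper_width': 0.08535101884199078}
scene {'fx': 512.6555468387721, 'fy': 512.6555468387721, 'cx': 312.22499726901924, 'cy': 240.19918447677713, 'R': array([[ 0.74221409,  0.67015791,  0.00257143],
       [ 0.47229743, -0.52034952, -0.71145731],
       [-0.47545071,  0.52926812, -0.70272461]]), 't': array([-0.42332506, -0.09753547,  1.59569744])}
post_mid 0.92 [364. 244.] 846 324 406 217 269
post_foot 0.62 [368. 244.] 920 325 406 
[... 658 characters left out ...]
15311386,  0.01135043, -0.98814337]]), 't': array([0.03550627, 0.5229372 , 1.31171548])}
post_mid 0.9 [257. 222.] 954 201 305 207 235
post_mid 0.75 [406. 219.] 293 388 425 197 235
post_foot 0.65 [250. 223.] 951 200 305 206 234
post_foot 0.19 [398. 227.] 1834 377 425 195 262
cradle 0.81 [258. 228.] 798 231 287 206 240
vise 0.93 [442. 323.] 2304 422 482 289 354
vise 0.81 [397. 227.] 1852 377 425 195 262
vise 0.71 [356. 302.] 1820 330 384 269 334
jaw 0.69 [440. 318.] 89 436 442 306 334
jaw 0.59 [392. 220.] 19 392 394 216 226
jaw 0.33 [255. 223.] 1039 200 304 206 235
t_grip 0.8 [457. 324.] 276 433 483 318 328
t_grip 0.61 [361. 298.] 291 339 383 287 314
t_grip 0.59 [410. 216.] 303 388 425 197 235
```

Run:
```python
import cv2,numpy as np
a=cv2.imread("pics/top0.png");b=cv2.imread("pics/scene0.png")
cv2.imwrite("pics/a.png",cv2.resize(a[150:390,150:530],(800,505)))
cv2.imwrite("pics/b.png",cv2.resize(b[170:400,90:450],(800,511)))
```

```text
(no output)
```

View pics/a.png

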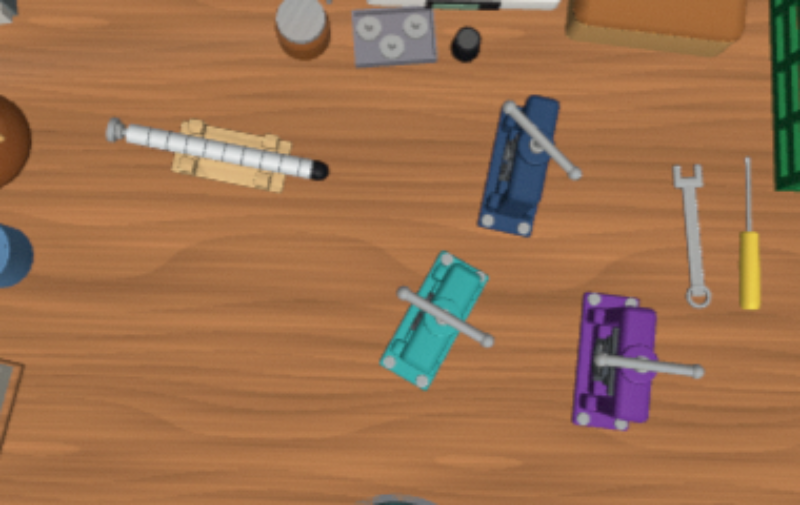

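View pics/b.png

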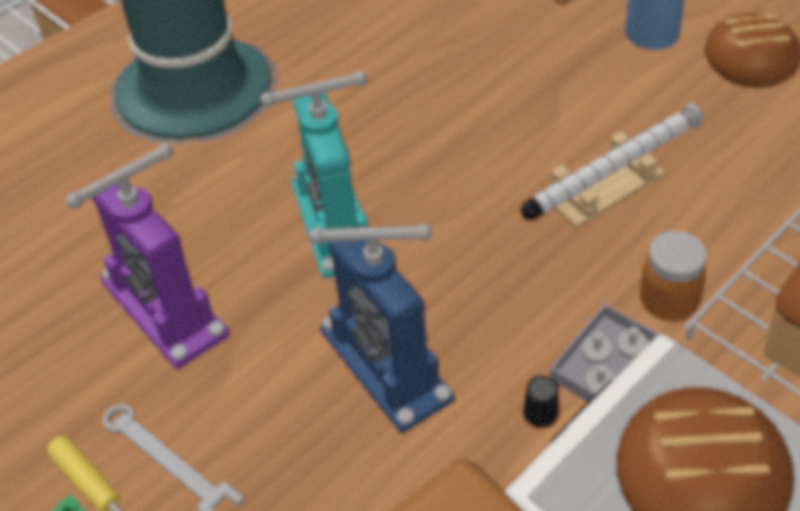

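```bash
cat > h.py <<'E'
from rig import monitor,optics,ctrl
import cv2,numpy as np
from scipy.spatial.transform import Rotation as Ro
def obs():return monitor.get_obs()
def rot(o=None):
    return Ro.from_euler('xyz',(o or obs())['tool_rot'],degrees=True).as_matrix()
def plane(c,p,z):
    d=c['R'].T@np.array([(p[0]-c['cx'])/c['fx'],(p[1]-c['cy'])/c['fy'],1]);o=-c['R'].T@c['t']
    return o+d*(z-o[2])/d[2]
def proj(c,X):
    q=(c['R']@np.atleast_2d(X).T).T+c['t'];return q[:,:2]/q[:,2:]*[c['fx'],c['fy']]+[c['cx'],c['cy']]
def tri(obsv):
    A=[];b=[]
    for c,p in obsv:
        d=c['R'].T@np.array([(p[0]-c['cx'])/c['fx'],(p[1]-c['cy'])/c['fy'],1]);d/=np.linalg.norm(d);o=-c['R'].T@c['t']
        P=np.eye(3)-np.outer(d,d);A.append(P);b.append(P@o)
    X=np.linalg.lstsq(np.vstack(A),np.hstack(b),rcond=None)[0];return X
def ends(m):
    ys,xs=np.nonzero(m);q=np.c_[xs,ys].astype(float);c=q.mean(0);u=np.linalg.svd(q-c,full_matrices=False)[2][0]
    s=(q-c)@u;return c+u*s.min(),c+u*s.max()
def tojog(target,tcp=None,R=None):
    o=obs();R=rot(o);return R.T@(np.array(target)-o['position'])/0.06
E
python3 - <<'E'
from h import *
P={}
for n in("top","scene"):
    optics.snapshot(n);c=optics.get_calibration(n)
    r=optics.regions_of(n,"post_mid")[0];e=ends(r['pixels']);print(n,"post",[plane(c,p,.036).round(4) for p in e])
    for r in optics.regions_of(n,"t_grip"):
        e=ends(r['pixels']);print("t",np.round(r['xy']),[plane(c,p,.222).round(4) for p in e])
c=optics.get_calibration("top")
f=lambda u,v:plane(c,(u*.475+150,v*.475+150),.018).round(4)
print([f(*p) for p in((488,220),(523,228),(540,100))])
c=optics.get_calibration("scene");g=lambda u,v:plane(c,(u*.45+90,v*.45+170),.018).round(4)
print([g(*p) for p in((405,414),(443,396),(327,325))])
E
```

```text
top post [array([0.5743, 0.394 , 0.036 ]), array([0.5235, 0.1042, 0.036 ])]
t [412. 219.] [array([ 0.5797, -0.1047,  0.222 ]), array([ 0.4973, -0.1871,  0.222 ])]
t [451. 322.] [array([ 0.2984, -0.2048,  0.222 ]), array([ 0.2873, -0.321 ,  0.222 ])]
t [359. 300.] [array([0.3667, 0.0109, 0.222 ]), array([ 0.3114, -0.093 ,  0.222 ])]
t [504. 272.] [array([ 0.519 , -0.3755,  0.222 ]), array([ 0.3578, -0.3744,  0.222 ])]
scene post [array([0.5741, 0.398 , 0.036 ]), array([0.5243, 0.1001, 0.036 ])]
t [258. 276.] [array([ 0.583 , -0.1057,  0.222 ]), array([ 0.499 , -0.1888,  0.222 ])]
t [231. 215.] [array([0.3665, 0.0073, 0.222 ]), array([ 0.3146, -0.0911,  0.222 ])]
t [145. 248.] [array([ 0.3004, -0.2031,  0.222 ]), array([ 0.2905, -0.3206,  0.222 ])]
t [431. 195.] [array([0.614 , 0.3131, 0.222 ]), array([0.7066, 0.3709, 0.222 ])]
t [260. 316.] [array([ 0.5098, -0.1488,  0.222 ]), array([ 0.7243, -0.2685,  0.222 ])]
[array([ 0.4687, -0.1101,  0.018 ]), array([ 0.4596, -0.1558,  0.018 ]), array([ 0.631 , -0.1772,  0.018 ])]
[array([ 0.6082, -0.1814,  0.018 ]), array([ 0.6224, -0.1385,  0.018 ]), array([ 0.4609, -0.1586,  0.018 ])]
```

Run:
```python
from h import *
o=obs();R=rot(o);print(R.round(3));c=optics.get_calibration("wrist")
C=-c['R'].T@c['t'];print(C,R.T@(C-o['position']),'cam axes in tool',(c['R']@R).round(3),c['fx'],c['cx'],c['cy'])
print(tojog([.54,.07,.36]))
```

```text
[[-0.929 -0.     0.371]
 [-0.371 -0.    -0.929]
 [ 0.    -1.     0.   ]]
[ 0.30614306 -0.57755208  0.37395942] [-7.02457235e-02 -1.42674221e-01 -1.28412371e-04] cam axes in tool [[-0.001 -0.001  1.   ]
 [ 0.96  -0.279  0.001]
 [ 0.279  0.96   0.001]] 400.14822944404085 319.82670931712806 241.45161133917148
[-8.79102752 -2.14543616 -8.58129254]
```

```bash
cat >> h.py <<'E'
def plan(target,zang=None,n=None,maxs=0.95):
    """straight move of the TCP to target, tool z horizontal heading zang (deg), rows as shares"""
    o=obs();R=rot(o);p=o['position'].copy();t=np.array(target,float)
    # final orientation: y down
    a=np.radians(zang) if zang is not None else np.arctan2(R[1,2],R[0,2])
    z=np.array([np.cos(a),np.sin(a),0]);y=np.array([0,0,-1.]);F=np.c_[np.cross(y,z),y,z]
    w=Ro.from_matrix(R.T@F).as_rotvec()
    k=n or int(max(np.ceil(np.linalg.norm(t-p)/.058),np.ceil(np.abs(w).max()/.08/maxs),1))
    rows=[]
    for i in range(k):
        w=Ro.from_matrix(R.T@F).as_rotvec()/(k-i)/.08; s=R.T@(t-p)/(k-i)/.06
        nd=2 if i<k-1 else 3
        s=s.round(nd);w=w.round(nd);r={q:float(v) for q,v in zip(("x","y","z","ax","ay","az"),[*s,*w]) if abs(v)>0}
        rows.append(r);p=p+R@s*.06;R=R@Ro.from_rotvec(w*.08).as_matrix()
    import json;print(len(rows),json.dumps(rows).replace(' ',''),'end',p.round(4))
E
python3 - <<'E'
from h import *
plan([.555,.09,.33],-10)
E
```

```text
14 [{"x":-0.65,"y":-0.12,"z":-0.63,"ay":-0.91},{"x":-0.7,"y":-0.12,"z":-0.58,"ay":-0.91},{"x":-0.74,"y":-0.12,"z":-0.53,"ay":-0.91},{"x":-0.77,"y":-0.12,"z":-0.47,"ay":-0.91},{"x":-0.81,"y":-0.12,"z":-0.41,"ay":-0.91},{"x":-0.83,"y":-0.12,"z":-0.35,"ay":-0.91},{"x":-0.86,"y":-0.12,"z":-0.29,"ay":-0.91},{"x":-0.88,"y":-0.12,"z":-0.23,"ay":-0.91},{"x":-0.89,"y":-0.11,"z":-0.17,"ay":-0.9},{"x":-0.9,"y":-0.12,"z":-0.1,"ay":-0.91},{"x":-0.91,"y":-0.11,"z":-0.04,"ay":-0.9},{"x":-0.91,"y":-0.12,"z":0.03,"ay":-0.91},{"x":-0.9,"y":-0.11,"z":0.1,"ay":-0.9},{"x":-0.887,"y":-0.115,"z":0.155,"ay":-0.907}] end [0.555 0.09  0.33 ]
```

Emit:
jog_arm(targets=[{"y": -0.8}, {"x": -0.65, "y": -0.12, "z": -0.63, "ay": -0.91}, {"x": -0.7, "y": -0.12, "z": -0.58, "ay": -0.91}, {"x": -0.74, "y": -0.1, "z": -0.53, "ay": -0.91}, {"x": -0.77, "y": -0.05, "z": -0.47, "ay": -0.91}, {"x": -0.81, "y": -0.05, "z": -0.41, "ay": -0.91}, {"x": -0.83, "y": -0.05, "z": -0.35, "ay": -0.91}, {"x": -0.86, "y": -0.05, "z": -0.29, "ay": -0.91}, {"x": -0.88, "y": -0.05, "z": -0.23, "ay": -0.91}, {"x": -0.89, "y": -0.05, "z": -0.17, "ay": -0.9}, {"x": -0.9, "y": -0.05, "z": -0.1, "ay": -0.91}, {"x": -0.91, "y": -0.05, "z": -0.04, "ay": -0.9}, {"x": -0.91, "y": -0.05, "z": 0.03, "ay": -0.91}, {"x": -0.9, "y": -0.05, "z": 0.1, "ay": -0.9}, {"x": -0.887, "y": -0.05, "z": 0.155, "ay": -0.907}, {}])

```text
$.targets[0]: bad value
```

Emit:
jog_arm(targets=[{"x": 0, "y": -0.8, "z": 0, "ax": 0, "ay": 0, "az": 0}])

```text
t: 1.12
position: [0.24, -0.6015, 0.2756]
tool_rot: [-90.5, -0.0, -158.2]
force: [-0.2, -0.2, -0.1]
gripper_width: 0.0857
```

```bash
sed -i 's/ if abs(v)>0}/}/' h.py
python3 - <<'E'
from h import *
plan([.555,.09,.33],-10)
E
```

```text
14 [{"x":-0.65,"y":-0.06,"z":-0.63,"ax":0.01,"ay":-0.91,"az":-0.0},{"x":-0.7,"y":-0.06,"z":-0.58,"ax":0.01,"ay":-0.91,"az":-0.0},{"x":-0.74,"y":-0.06,"z":-0.52,"ax":0.01,"ay":-0.91,"az":-0.0},{"x":-0.77,"y":-0.06,"z":-0.47,"ax":0.01,"ay":-0.91,"az":-0.0},{"x":-0.81,"y":-0.06,"z":-0.41,"ax":0.01,"ay":-0.91,"az":-0.0},{"x":-0.83,"y":-0.06,"z":-0.35,"ax":0.01,"ay":-0.91,"az":-0.0},{"x":-0.86,"y":-0.06,"z":-0.29,"ax":0.0,"ay":-0.91,"az":-0.01},{"x":-0.88,"y":-0.06,"z":-0.23,"ax":0.01,"ay":-0.91,"az":-0.0},{"x":-0.89,"y":-0.06,"z":-0.16,"ax":0.0,"ay":-0.9,"az":-0.01},{"x":-0.9,"y":-0.07,"z":-0.1,"ax":0.01,"ay":-0.91,"az":-0.0},{"x":-0.9,"y":-0.06,"z":-0.03,"ax":0.0,"ay":-0.9,"az":-0.01},{"x":-0.9,"y":-0.07,"z":0.03,"ax":0.01,"ay":-0.91,"az":-0.0},{"x":-0.9,"y":-0.06,"z":0.1,"ax":0.0,"ay":-0.9,"az":-0.01},{"x":-0.891,"y":-0.07,"z":0.156,"ax":0.006,"ay":-0.906,"az":-0.001}] end [0.555 0.09  0.33 ]
```

Emit:
jog_arm(targets=[{"x": -0.65, "y": -0.06, "z": -0.63, "ax": 0, "ay": -0.91, "az": 0}, {"x": -0.7, "y": -0.06, "z": -0.58, "ax": 0, "ay": -0.91, "az": 0}, {"x": -0.74, "y": -0.06, "z": -0.52, "ax": 0, "ay": -0.91, "az": 0}, {"x": -0.77, "y": -0.06, "z": -0.47, "ax": 0, "ay": -0.91, "az": 0}, {"x": -0.81, "y": -0.06, "z": -0.41, "ax": 0, "ay": -0.91, "az": 0}, {"x": -0.83, "y": -0.06, "z": -0.35, "ax": 0, "ay": -0.91, "az": 0}, {"x": -0.86, "y": -0.06, "z": -0.29, "ax": 0, "ay": -0.91, "az": 0}, {"x": -0.88, "y": -0.06, "z": -0.23, "ax": 0, "ay": -0.91, "az": 0}, {"x": -0.89, "y": -0.06, "z": -0.16, "ax": 0, "ay": -0.9, "az": 0}, {"x": -0.9, "y": -0.07, "z": -0.1, "ax": 0, "ay": -0.91, "az": 0}, {"x": -0.9, "y": -0.06, "z": -0.03, "ax": 0, "ay": -0.9, "az": 0}, {"x": -0.9, "y": -0.07, "z": 0.03, "ax": 0, "ay": -0.91, "az": 0}, {"x": -0.9, "y": -0.06, "z": 0.1, "ax": 0, "ay": -0.9, "az": 0}, {"x": -0.89, "y": -0.07, "z": 0.16, "ax": 0, "ay": -0.9, "az": 0}, {"x": 0, "y": 0, "z": 0, "ax": 0, "ay": 0, "az": 0}, {"x": 0, "y": 0, "z": 0, "ax": 0, "ay": 0, "az": 0}])

```text
t: 3.12
position: [0.5559, 0.0873, 0.3311]
tool_rot: [-90.0, -0.1, -100.1]
force: [0.6, 0.4, -0.5]
gripper_width: 0.0855
```

Run:
```python
from h import *
import pickle
o=obs();print(o['position'],o['tool_rot'],o['joint_positions'].round(1),o['t'])
c=optics.get_calibration("wrist");im=optics.snapshot("wrist");cv2.imwrite("pics/w1.png",im);pickle.dump(c,open("w1.pkl","wb"))
for t in("vise","jaw","t_grip"):
    for r in optics.regions_of("wrist",t)[:3]:
        m=r['pixels'];ys,xs=np.nonzero(m);print(t,round(r["score"],2),np.round(r["xy"]),m.sum(),xs.min(),xs.max(),ys.min(),ys.max())
        if t=="t_grip":print([plane(c,p,.222).round(4) for p in ends(m)])
```

```text
[0.55592883 0.0872575  0.33111547] [-9.00350645e+01 -5.06282331e-02 -1.00060677e+02] [ 16.2  17.3 -35.3  95.6  10.5  70.5 -31.5] 3.125
vise 0.75 [125. 328.] 9595 37 239 273 479
vise 0.64 [222. 436.] 344 203 237 433 447
vise 0.62 [338. 379.] 11259 273 409 337 440
jaw 0.88 [116. 345.] 1152 98 145 325 364
jaw 0.69 [338. 404.] 2578 304 378 381 426
t_grip 0.51 [285.  87.] 4612 270 299 0 186
[array([0.5588, 0.2265, 0.222 ]), array([0.5412, 0.124 , 0.222 ])]
```

View pics/w1.png

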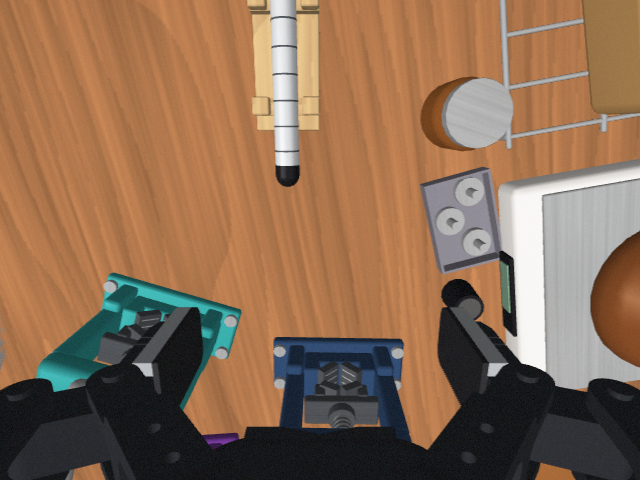

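Run:
```python
from h import *
import pickle
c=pickle.load(open("w1.pkl","rb"));im=cv2.imread("pics/w1.png").astype(int)
b,g,r=im[...,0],im[...,1],im[...,2]
m=(b>r*1.6)&(b>g*1.25)&(b>45);m[:330]=0;m[:,:265]=0;m[:,415:]=0
# near edge: first blue row per column
cols=np.arange(282,396);top=[np.nonzero(m[330:,u])[0][0]+330 for u in cols]
e=np.polyfit(cols,top,1);print('edge',e,np.std(top-np.polyval(e,cols)))
P=[plane(c,(u,np.polyval(e,u)-.5),.014) for u in(282,395)];d=P[1]-P[0];print(P,'yaw',np.degrees(np.arctan2(d[1],d[0])))
for v in range(344,378,6):
    x=np.nonzero(m[v])[0];L=plane(c,(x.min()-.5,v),.014);Rr=plane(c,(x.max()+.5,v),.014);print(v,x.min(),x.max(),((L+Rr)/2).round(4),np.linalg.norm(L-Rr).round(4))
n=np.array([-d[1],d[0],0])/np.linalg.norm(d);print('edge dist from t axis',(P[0]-[.540,-.1466,0])@n)
# bolts
w=((im.min(2)>110)).astype(np.uint8);w[:335]=0;w[:,:265]=0;w[:,415:]=0
k,_,s,ce=cv2.connectedComponentsWithStats(w)
for i in range(1,k):
    if s[i,4]>20:print(ce[i].round(1),s[i,4],plane(c,ce[i],.018).round(4))
```

```text
edge [1.59575545e-02 3.32914157e+02] 0.34021660454696784
[array([ 0.47422731, -0.09256144,  0.014     ]), array([ 0.61703576, -0.12040055,  0.014     ])] yaw -11.030910766223078
344 274 402 [ 0.5435 -0.1152  0.014 ] 0.1668
350 286 390 [ 0.5421 -0.1239  0.014 ] 0.1364
356 274 391 [ 0.5336 -0.1314  0.014 ] 0.1541
362 275 401 [ 0.5392 -0.1414  0.014 ] 0.1666
368 275 400 [ 0.5371 -0.1502  0.014 ] 0.1661
374 275 400 [ 0.5356 -0.1592  0.014 ] 0.1669
edge dist from t axis 0.04045530241157223
[278.9 351.2] 105 [ 0.467  -0.1099  0.018 ]
[397.1 352.8] 112 [ 0.6167 -0.1387  0.018 ]
[279.1 383.4] 96 [ 0.4574 -0.1572  0.018 ]
[397.6 384.6] 40 [ 0.6117 -0.1863  0.018 ]
```

Run:
```python
from h import *
import pickle
c=pickle.load(open("w1.pkl","rb"));im=cv2.imread("pics/w1.png").astype(int)
sat=im.max(2)-im.min(2);m=(sat<40);
pts=[]
for v in range(5,180,5):
    x=np.nonzero(m[v,262:315])[0]+262
    if len(x)>5:
        L=plane(c,(x.min()-.5,v),.036);R=plane(c,(x.max()+.5,v),.036);pts.append([*((L+R)/2)[:2],np.linalg.norm(L-R)])
pts=np.array(pts);print(pts.round(4)[::5]);q=pts[:-2];k=np.median(q[:,2]);q=q[abs(q[:,2]-k)<.004]
f=np.polyfit(q[:,1],q[:,0],1);print(k,f,'yaw',-np.degrees(np.arctan(f[0])),'x at y=.24',np.polyval(f,.24),'at .348',np.polyval(f,.348))
col=im[150:200,287].max(1);print(plane(c,(287.5,186.5),.036))
print(150+np.nonzero(col<60)[0])
```

```text
[[0.5514 0.2733 0.0253]
 [0.548  0.2516 0.0257]
 [0.544  0.2294 0.0251]
 [0.5404 0.2063 0.0255]
 [0.5361 0.1825 0.0249]
 [0.5317 0.1579 0.0263]
 [0.5271 0.1325 0.0257]]
0.02540559704273689 [0.1723468  0.50453835] yaw -9.77867926439034 x at y=.24 0.5459015779651135 at .348 0.5645150321468031
[0.52155221 0.09916802 0.036     ]
[166 167 168 169 170 171 172 173 174 175 176 177 178 179 180 181 182 183
 184 185]
```

Run:
```python
from h import *
plan([.5647,.347,.11],-9.8)
```

```text
6 [{"x":-0.72,"y":0.61,"z":-0.1,"ax":-0.0,"ay":-0.01,"az":0.0},{"x":-0.72,"y":0.62,"z":-0.1,"ax":-0.0,"ay":-0.01,"az":0.0},{"x":-0.72,"y":0.61,"z":-0.11,"ax":-0.0,"ay":-0.02,"az":0.0},{"x":-0.72,"y":0.62,"z":-0.1,"ax":-0.0,"ay":-0.01,"az":0.0},{"x":-0.71,"y":0.61,"z":-0.1,"ax":-0.0,"ay":-0.02,"az":0.01},{"x":-0.717,"y":0.619,"z":-0.106,"ax":-0.002,"ay":-0.013,"az":0.001}] end [0.5647 0.347  0.11  ]
```

Emit:
jog_arm(targets=[{"x": -0.72, "y": 0.61, "z": -0.1, "ax": 0, "ay": -0.01, "az": 0}, {"x": -0.72, "y": 0.62, "z": -0.1, "ax": 0, "ay": -0.01, "az": 0}, {"x": -0.72, "y": 0.61, "z": -0.11, "ax": 0, "ay": -0.02, "az": 0}, {"x": -0.72, "y": 0.62, "z": -0.1, "ax": 0, "ay": -0.01, "az": 0}, {"x": -0.71, "y": 0.61, "z": -0.1, "ax": 0, "ay": -0.02, "az": 0}, {"x": -0.72, "y": 0.62, "z": -0.11, "ax": 0, "ay": -0.01, "az": 0}, {"x": 0, "y": 0, "z": 0, "ax": 0, "ay": 0, "az": 0}, {"x": 0, "y": 0, "z": 0, "ax": 0, "ay": 0, "az": 0}])

```text
t: 4.32
position: [0.5645, 0.3479, 0.1101]
tool_rot: [-90.0, -0.0, -99.7]
force: [-0.3, -1.2, 0.3]
gripper_width: 0.0857
```

Run:
```python
from h import *
c=optics.get_calibration("wrist");im=optics.snapshot("wrist");cv2.imwrite("pics/w2.png",im)
o=obs();print(o['position'],o['tool_rot'])
for t in("post_mid","post_foot"):
    for r in optics.regions_of("wrist",t)[:2]:
        print(t,round(r["score"],2),np.round(r["xy"]),[plane(c,p,.036).round(4) for p in ends(r['pixels'])])
plan([.5647,.347,.017],-9.8)
```

```text
[0.56520596 0.34745178 0.11089261] [-8.99007375e+01 -1.61646901e-02 -9.97937921e+01]
post_mid 0.75 [322. 300.] [array([0.5719, 0.3904, 0.036 ]), array([0.5435, 0.2263, 0.036 ])]
post_foot 0.78 [321. 299.] [array([0.5718, 0.3904, 0.036 ]), array([0.5435, 0.2263, 0.036 ])]
2 [{"x":0.0,"y":0.79,"z":-0.01,"ax":-0.01,"ay":-0.0,"az":-0.0},{"x":0.009,"y":0.784,"z":-0.005,"ax":-0.019,"ay":-0.006,"az":-0.005}] end [0.5647 0.347  0.017 ]
```

View pics/w2.png

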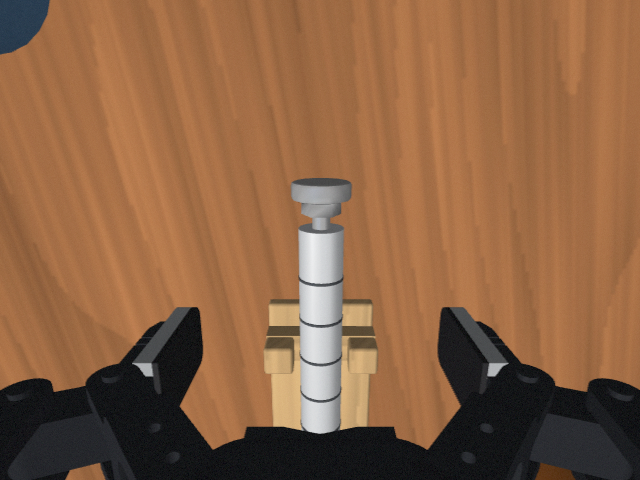

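Emit:
jog_arm(targets=[{"x": 0, "y": 0.8, "z": -0.01, "ax": -0.01, "ay": 0, "az": 0}, {"x": 0.01, "y": 0.78, "z": 0, "ax": -0.01, "ay": 0, "az": 0}, {"x": 0, "y": 0, "z": 0, "ax": 0, "ay": 0, "az": 0}, {"x": 0, "y": 0, "z": 0, "ax": 0, "ay": 0, "az": 0}])

```text
t: 4.97
position: [0.5646, 0.349, 0.0176]
tool_rot: [-90.0, 0.1, -99.7]
force: [0.2, 0.5, -0.0]
gripper_width: 0.0852
```

Emit:
jog_arm(targets=[{"x": 0, "y": 0, "z": 0, "ax": 0, "ay": 0, "az": 0}, {"x": 0, "y": 0, "z": 0, "ax": 0, "ay": 0, "az": 0}, {"x": 0, "y": 0, "z": 0, "ax": 0, "ay": 0, "az": 0}, {"x": 0, "y": 0, "z": 0, "ax": 0, "ay": 0, "az": 0}, {"x": 0, "y": 0, "z": 0, "ax": 0, "ay": 0, "az": 0}, {"x": 0, "y": 0, "z": 0, "ax": 0, "ay": 0, "az": 0}, {"x": 0, "y": 0, "z": 0, "ax": 0, "ay": 0, "az": 0}, {"x": 0, "y": 0, "z": 0, "ax": 0, "ay": 0, "az": 0}], hand=-1, force=115)

```text
t: 5.98
position: [0.5636, 0.3488, 0.0155]
tool_rot: [-90.0, 0.0, -99.7]
force: [1.8, 0.0, 4.6]
gripper_width: 0.0223
```

Run:
```python
from h import *
o=obs();print(o['position'],o['tool_rot'],o['gripper_width'],o['force'],o['moment'])
```

```text
[0.56355442 0.3487795  0.01554599] [-9.00494338e+01  3.46435210e-02 -9.96567716e+01] 0.022318624498471943 [1.81806963 0.04583863 4.60559903] [-0.05913767 -0.2304497   0.09338522]
```

Run:
```python
from h import *
import pickle
c=pickle.load(open("w1.pkl","rb"))
print('jar',plane(c,(478,112),.085),'tray',plane(c,(425,185),.02),plane(c,(442,270),.02),'sleeve',plane(c,(458,292),.045))
plan([.5636,.3488,.0655],n=3)
```

```text
jar [0.71371928 0.14266332 0.085     ] tray [0.67378809 0.07160026 0.02      ] [ 0.68356489 -0.03427972  0.02      ] sleeve [ 0.69300868 -0.05406893  0.045     ]
3 [{"x":-0.0,"y":-0.28,"z":-0.0,"ax":0.0,"ay":-0.0,"az":-0.0},{"x":-0.0,"y":-0.28,"z":-0.0,"ax":0.01,"ay":-0.0,"az":-0.0},{"x":-0.001,"y":-0.273,"z":0.0,"ax":0.001,"ay":-0.0,"az":-0.008}] end [0.5636 0.3488 0.0655]
```

Emit:
jog_arm(targets=[{"x": 0, "y": -0.28, "z": 0, "ax": 0, "ay": 0, "az": 0}, {"x": 0, "y": -0.28, "z": 0, "ax": 0, "ay": 0, "az": 0}, {"x": 0, "y": -0.28, "z": 0, "ax": 0, "ay": 0, "az": 0}, {"x": 0, "y": 0, "z": 0, "ax": 0, "ay": 0, "az": 0}, {"x": 0, "y": 0, "z": 0, "ax": 0, "ay": 0, "az": 0}])

```text
t: 6.6
position: [0.5631, 0.3482, 0.0655]
tool_rot: [-90.1, -0.0, -99.7]
force: [-0.3, 0.2, -2.4]
gripper_width: 0.0225
```

Run:
```python
from h import *
o=obs();print(o['position'],o['tool_rot'],o['gripper_width'],o['force'],o['moment'])
plan([.5959,.150,.0655],-10.9,n=8)
```

```text
[0.56305737 0.3481902  0.06550205] [-9.01028728e+01 -2.80094333e-02 -9.96747830e+01] 0.022497036693249917 [-0.29754939  0.22223964 -2.4042809 ] [ 0.23414224 -0.01750874 -0.02760101]
8 [{"x":0.4,"y":-0.0,"z":0.14,"ax":0.0,"ay":0.03,"az":0.0},{"x":0.39,"y":-0.0,"z":0.14,"ax":0.0,"ay":0.03,"az":0.0},{"x":0.39,"y":-0.0,"z":0.14,"ax":0.0,"ay":0.03,"az":0.0},{"x":0.4,"y":-0.0,"z":0.14,"ax":0.0,"ay":0.04,"az":0.0},{"x":0.39,"y":-0.0,"z":0.14,"ax":0.01,"ay":0.03,"az":0.0},{"x":0.4,"y":-0.0,"z":0.14,"ax":0.0,"ay":0.04,"az":0.0},{"x":0.39,"y":-0.0,"z":0.14,"ax":0.01,"ay":0.03,"az":0.0},{"x":0.394,"y":0.0,"z":0.143,"ax":0.002,"ay":0.037,"az":0.006}] end [0.5959 0.15   0.0655]
```

Emit:
jog_arm(targets=[{"x": 0.4, "y": 0, "z": 0.14, "ax": 0, "ay": 0.03, "az": 0}, {"x": 0.39, "y": 0, "z": 0.14, "ax": 0, "ay": 0.03, "az": 0}, {"x": 0.39, "y": 0, "z": 0.14, "ax": 0, "ay": 0.03, "az": 0}, {"x": 0.4, "y": 0, "z": 0.14, "ax": 0, "ay": 0.04, "az": 0}, {"x": 0.39, "y": 0, "z": 0.14, "ax": 0, "ay": 0.03, "az": 0}, {"x": 0.4, "y": 0, "z": 0.14, "ax": 0, "ay": 0.04, "az": 0}, {"x": 0.39, "y": 0, "z": 0.14, "ax": 0.01, "ay": 0.03, "az": 0}, {"x": 0.39, "y": 0, "z": 0.14, "ax": 0, "ay": 0.04, "az": 0}, {"x": 0, "y": 0, "z": 0, "ax": 0, "ay": 0, "az": 0}, {"x": 0, "y": 0, "z": 0, "ax": 0, "ay": 0, "az": 0}])

```text
t: 7.85
position: [0.5954, 0.1516, 0.0652]
tool_rot: [-90.1, 0.0, -100.9]
force: [0.4, 0.8, -1.9]
gripper_width: 0.0223
```

Run:
```python
from h import *
import pickle
c=optics.get_calibration("wrist");im=optics.snapshot("wrist");cv2.imwrite("pics/w3.png",im);pickle.dump(c,open("w3.pkl","wb"))
s=optics.snapshot("scene");cv2.imwrite("pics/s3.png",s);t=optics.snapshot("top");cv2.imwrite("pics/t3.png",t)
o=obs();print(o['position'],o['tool_rot'])
A=cv2.resize(s[200:340,200:440],(800,467));cv2.imwrite("pics/s3c.png",A)
for n in("top","scene"):
    c=optics.get_calibration(n)
    for r in optics.regions_of(n,"post_mid")[:2]:
        print(n,round(r["score"],2),[(p.round(1),plane(c,p,.086).round(4)) for p in ends(r['pixels'])])
```

```text
[0.59549073 0.15218151 0.06548349] [-9.00737156e+01  3.61216015e-02 -1.00787725e+02]
top 0.65 [(array([419.6, 147.1]), array([ 0.7553, -0.2011,  0.086 ])), (array([502.9, 154. ]), array([ 0.7423, -0.4249,  0.086 ]))]
top 0.52 [(array([270.5, 199.6]), array([0.5992, 0.1948, 0.086 ])), (array([379.2, 220.1]), array([ 0.552 , -0.0948,  0.086 ]))]
scene 0.97 [(array([361.5, 255.5]), array([0.5979, 0.1609, 0.086 ])), (array([280.8, 304.6]), array([ 0.5554, -0.0956,  0.086 ]))]
```

View pics/s3c.png

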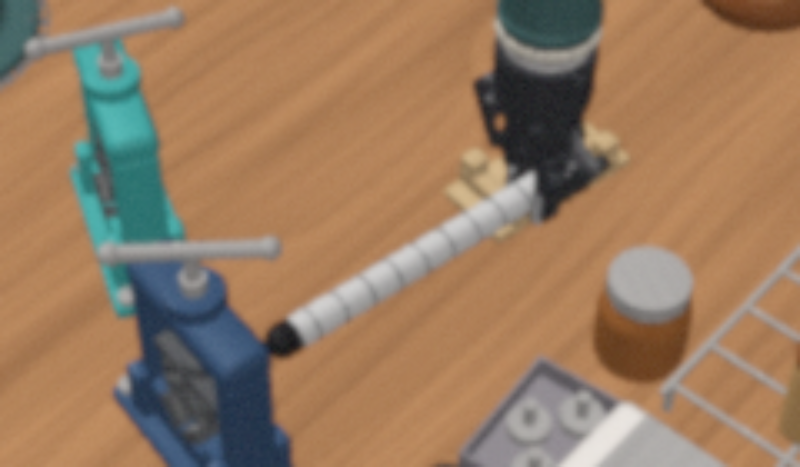

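View pics/w3.png

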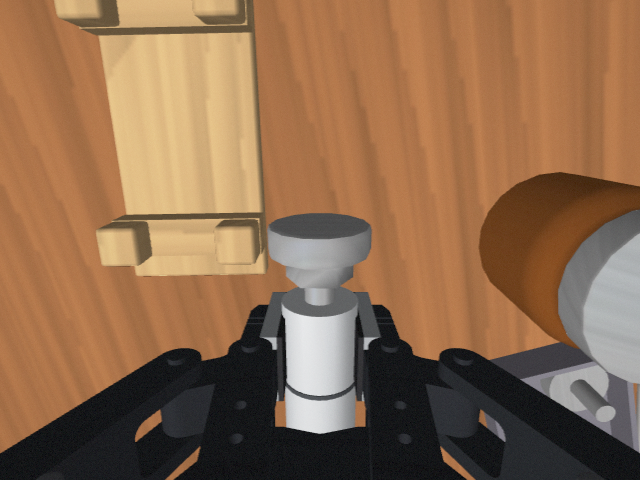

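```bash
cat >> h.py <<'E'
def axis(thing="post_mid",near=None,snap=True):
    N=[];V=[]
    for n in("top","scene"):
        if snap:optics.snapshot(n)
        c=optics.get_calibration(n);best=None
        for r in optics.regions_of(n,thing):
            if near is None or np.linalg.norm(proj(c,near)[0]-r['xy'])<60:best=r;break
        if best is None:print("none",n);continue
        ys,xs=np.nonzero(best['pixels']);q=np.c_[xs,ys].astype(np.float32)
        vx,vy,x,y=cv2.fitLine(q,cv2.DIST_HUBER,0,.01,.01).ravel()
        ray=lambda p:c['R'].T@np.array([(p[0]-c['cx'])/c['fx'],(p[1]-c['cy'])/c['fy'],1])
        nn=np.cross(ray((x,y)),ray((x+vx*40,y+vy*40)));nn/=np.linalg.norm(nn);o=-c['R'].T@c['t'];N.append(nn);V.append(nn@o)
    d=np.cross(*N);d/=np.linalg.norm(d);d*=np.sign(d[1])
    p=np.linalg.lstsq(np.vstack([N,[0,1,0]]),np.array([*V,near[1]]),rcond=None)[0]
    return p,d
E
python3 - <<'E'
from h import *
p,d=axis(near=[.572,.03,.086]);print(p,d,'yaw',np.degrees(np.arctan2(-d[0],d[1])),'pitch',np.degrees(np.arcsin(d[2])))
for y in(-.09,.03,.152):print(y,p+d*(y-p[1])/d[1])
# vise blue outline symmetry in top: T bar
p,d=axis("t_grip",near=[.54,-.147,.222]);print('T',p,d)
E
```

```text
none topTraceback (most recent call last):
  File "<stdin>", line 2, in <module>
  File "h.py", line 50, in axis
    d=np.cross(*N);d/=np.linalg.norm(d);d*=np.sign(d[1])
TypeError: cross() missing 1 required positional argument: 'b'
```

```bash
sed -i 's/for r in optics.regions_of(n,thing):/for r in optics.regions_of(n,thing)+(optics.regions_of(n,"post_foot") if thing=="post_mid" else []):/' h.py
python3 - <<'E'
from h import *
for k in range(3):
  try:
    p,d=axis(near=[.572,.03,.086]);print(p,d,'yaw',np.degrees(np.arctan2(-d[0],d[1])),'pitch',np.degrees(np.arcsin(d[2])))
    for y in(-.09,.152):print(y,p+d*(y-p[1])/d[1])
  except Exception as e:print(e)
try:
  p,d=axis("t_grip",near=[.54,-.147,.222]);print('T',p,d)
except Exception as e:print(e)
E
```

```text
[0.5764115  0.03       0.08636645] [0.19426097 0.98035248 0.03423   ] yaw -11.2082077332108 pitch 1.9616175670249651
-0.09 [ 0.55263299 -0.09        0.08217653]
0.152 [0.60058631 0.152      0.0906262 ]
[0.57223752 0.03       0.07989846] [ 0.14655821  0.98835336 -0.04096735] yaw -8.434654589388277 pitch -2.347913393850517
-0.09 [ 0.55444329 -0.09        0.08487247]
0.152 [0.59032832 0.152      0.07484155]
[0.5830874  0.03       0.09594912] [0.2620549  0.95399564 0.14566934] yaw -15.359839499104893 pitch 8.376040848396888
-0.09 [ 0.55012437 -0.09        0.07762585]
0.152 [0.61659982 0.152      0.11457778]
T [ 0.53864534 -0.147       0.21985398] [ 0.70529898  0.7088972  -0.00425576]
```

```bash
cat >> h.py <<'E'
from scipy.ndimage import map_coordinates
def offsets(im,c,A,B,k=12,h=11):
    """perpendicular pixel offset of the grey tube's centre from predicted axis A->B, at k points"""
    im=im.astype(float);w=(im[...,2]-im[...,0])/ (im.sum(2)+1)  # wood: red>>blue
    out=[]
    for s in np.linspace(0,1,k):
        X=A+(B-A)*s;p=proj(c,X)[0];q=proj(c,X+(B-A)*.02)[0];t=(q-p)/np.linalg.norm(q-p);n=np.array([-t[1],t[0]])
        u=np.arange(-h,h+.01,.25);P=p[:,None]+n[:,None]*u
        f=map_coordinates(w,[P[1],P[0]],order=1);g=f<(np.percentile(f,90)+f[np.abs(u)<2].min())/2
        i=len(u)//2
        if not g[i-8:i+9].any():out.append([s,np.nan,0]);continue
        j=i-8+np.nonzero(g[i-8:i+9])[0][np.argmin(abs(np.nonzero(g[i-8:i+9])[0]-8))]
        a=j
        while a>0 and g[a-1]:a-=1
        b=j
        while b<len(u)-1 and g[b+1]:b+=1
        out.append([s,(u[a]+u[b])/2,u[b]-u[a]])
    return np.array(out)
E
python3 - <<'E'
from h import *
m=np.array([.546,.2385,.036]);d=np.array([.170,.985,0]);d/=np.linalg.norm(d)
for n,f in(("top","top0"),("scene","scene0")):
    c=optics.get_calibration(n);print(n,offsets(cv2.imread(f"pics/{f}.png"),c,m-.11*d,m+.12*d).round(2)[:,1:].T.tolist())
a=np.radians(-10.85);d=np.array([-np.sin(a),np.cos(a),0]);g=np.array([.5955,.152,.086])
for n,f in(("top","t3"),("scene","s3")):
    c=optics.get_calibration(n);print(n,offsets(cv2.imread(f"pics/{f}.png"),c,g-.225*d,g-.03*d).round(2)[:,1:].T.tolist())
E
```

```text
top [[0.25, 0.38, 0.25, 0.25, 0.38, 0.25, 0.25, 0.25, 0.25, 0.25, 0.25, 0.38], [9.5, 9.25, 9.5, 9.0, 8.75, 9.0, 9.0, 9.0, 9.0, 9.0, 9.0, 9.25]]
scene [[-0.38, 0.0, -0.25, 0.0, 0.0, 0.12, -0.12, -0.38, -0.12, -0.12, -0.12, -0.12], [9.25, 10.5, 9.5, 10.0, 10.0, 10.25, 10.25, 9.25, 9.75, 9.25, 9.25, 9.25]]
top [[0.5, 0.62, -3.0, -3.12, -2.88, -1.25, 2.62, -1.88, 0.0, 0.25, -1.88, -1.5], [9.5, 9.75, 16.0, 15.75, 16.25, 19.5, 3.75, 3.75, 1.0, 0.5, 2.25, 5.0]]
scene [[1.38, 1.25, 1.12, 1.0, 0.88, 0.62, 0.62, 0.62, 0.5, 0.38, 0.12, 0.0], [10.25, 11.0, 10.75, 11.0, 10.75, 10.75, 10.75, 10.75, 10.5, 10.75, 11.25, 11.0]]
```

Run:
```python
from h import *
a=np.radians(-10.85);d=np.array([-np.sin(a),np.cos(a),0]);g=np.array([.5955,.152,.086])
n="scene";c=optics.get_calibration(n);im=cv2.imread("pics/s3.png")
for th in(0,.01,.02,.025,.03):
    e=d+[0,0,th];print(th,offsets(im,c,g-.225*e,g-.03*e)[:,1].round(2).tolist())
# axial seat check: T axis estimates vs vise axis
S=np.array([.5385,-.1465]);v=d[:2]
for dy in(0,):plan([*(S+.302*v),.043],-10.9)
```

```text
0 [1.38, 1.25, 1.12, 1.0, 0.88, 0.62, 0.62, 0.62, 0.5, 0.38, 0.12, 0.0]
0.01 [0.75, 0.62, 0.62, 0.75, 0.62, 0.38, 0.38, 0.38, 0.38, 0.25, 0.0, 0.0]
0.02 [0.25, 0.12, 0.25, 0.25, 0.12, 0.12, 0.12, 0.12, 0.12, 0.12, 0.0, -0.12]
0.025 [0.0, -0.12, 0.12, 0.0, 0.12, -0.12, 0.0, -0.12, 0.0, 0.0, 0.0, -0.12]
0.03 [-0.25, -0.25, -0.12, -0.12, -0.12, -0.12, -0.12, -0.12, 0.0, 0.0, -0.25, -0.25]
1 [{"x":0.011,"y":0.377,"z":-0.008,"ax":0.009,"ay":0.0,"az":0.0}] end [0.5954 0.1501 0.043 ]
```

Emit:
jog_arm(targets=[{"x": 0, "y": 0.19, "z": 0, "ax": 0.01, "ay": 0, "az": -0.33}, {"x": 0, "y": 0.18, "z": 0, "ax": 0, "ay": 0, "az": 0}, {"x": 0, "y": 0, "z": 0, "ax": 0, "ay": 0, "az": 0}, {"x": 0, "y": 0, "z": 0, "ax": 0, "ay": 0, "az": 0}])

```text
t: 9.9
position: [0.5959, 0.1504, 0.0431]
tool_rot: [-90.0, -1.5, -100.9]
force: [0.4, -0.5, -2.7]
gripper_width: 0.0224
```

```bash
cat > chk.py <<'E'
from h import *
o=obs();R=rot(o);p=o['position'];print(p.round(4),o['tool_rot'].round(2),o['gripper_width'],o['force'].round(1),o['moment'].round(2))
a=np.radians(o['tool_rot'][2]+90);d=np.array([-np.sin(a),np.cos(a),0]);g=p+[0,0,.0205]
v=np.array([np.sin(np.radians(10.95)),np.cos(np.radians(10.95))]);S=np.array([.538,-.146])
r=p[:2]-S;print('along',r@v-.112,'lateral of grip',r@[v[1],-v[0]],'yaw err',np.degrees(a)+10.95)
for n in("top","scene"):
    im=optics.snapshot(n);cv2.imwrite(f"pics/{n}_{o['t']:.2f}.png",im);c=optics.get_calibration(n);f=offsets(im,c,g-.225*d,g-.03*d);print(n,f[:,1].round(2).tolist())
E
python3 chk.py
```

```text
[0.5959 0.1504 0.0431] [ -90.02   -1.52 -100.9 ] 0.02243905491090582 [ 0.4 -0.5 -2.7] [ 0.3  -0.02  0.01]
along 0.19000132145386983 lateral of grip 0.0004969738521318698 yaw err 0.05352633566441156
top [0.88, -2.62, -2.75, -3.0, -3.0, 0.25, 1.0, 1.38, -0.25, -1.38, -1.0, -1.12]
scene [0.0, -0.12, -0.12, -0.12, -0.25, -0.12, -0.12, -0.12, -0.12, 0.0, 0.0, -0.38]
```

Emit:
jog_arm(targets=[{"x": 0.25, "y": 0, "z": 0, "ax": 0, "ay": 0, "az": 0}, {"x": 0.25, "y": 0, "z": 0, "ax": 0, "ay": 0, "az": 0}, {"x": 0.25, "y": 0, "z": 0, "ax": 0, "ay": 0, "az": 0}, {"x": 0, "y": 0, "z": 0, "ax": 0, "ay": 0, "az": 0}])

```text
t: 10.5
position: [0.5874, 0.1035, 0.0446]
tool_rot: [-90.0, -1.6, -101.1]
force: [-0.7, 0.0, -1.7]
gripper_width: 0.0227
```

```bash
python3 chk.py
python3 - <<'E'
import cv2,glob
f=sorted(glob.glob('pics/scene_*.png'),key=lambda s:float(s.split('_')[-1][:-4]))[-1];t=f.replace('scene_','top_')
import numpy as np
a=cv2.resize(cv2.imread(f)[230:350,210:330],(400,400),interpolation=cv2.INTER_CUBIC);b=cv2.resize(cv2.imread(t)[180:280,350:450],(400,400),interpolation=cv2.INTER_CUBIC)
cv2.imwrite('pics/c4.png',np.hstack([a,b]))
E
```

```text
[0.5874 0.1035 0.0446] [ -90.     -1.59 -101.09] 0.022731673034432322 [-0.7  0.  -1.7] [ 0.38 -0.   -0.05]
along 0.14229899951972474 lateral of grip 0.0010698680644457004 yaw err -0.13745356889451799
top [5.88, 0.88, -2.75, -3.0, -3.0, -1.5, 0.88, -1.25, -2.62, 1.0, 0.75, -0.5]
scene [1.38, -3.0, -0.12, -0.12, -0.12, -0.25, -0.12, -0.12, -0.12, -0.12, -0.12, -0.25]
```

View pics/c4.png

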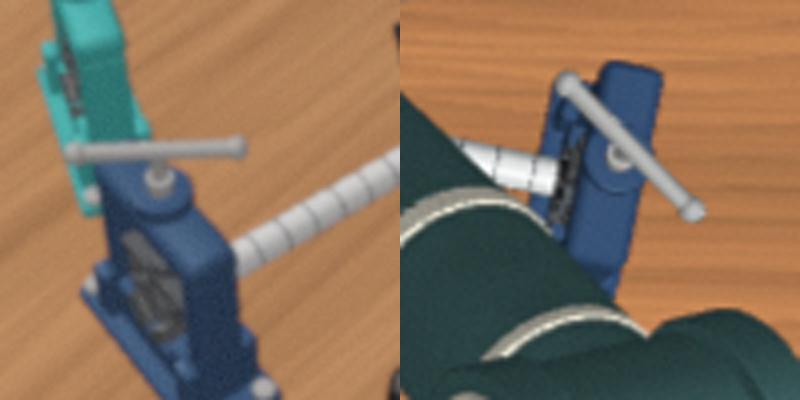

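Emit:
jog_arm(targets=[{"x": 0.25, "y": 0.02, "z": -0.01, "ax": 0, "ay": -0.02, "az": 0}, {"x": 0.25, "y": 0.01, "z": 0, "ax": 0, "ay": 0, "az": 0}, {"x": 0.25, "y": 0.01, "z": 0, "ax": 0, "ay": 0, "az": 0}, {"x": 0, "y": 0, "z": 0, "ax": 0, "ay": 0, "az": 0}])

```text
t: 11.1
position: [0.5781, 0.0596, 0.0431]
tool_rot: [-90.0, -1.6, -101.0]
force: [0.8, 0.1, -2.8]
gripper_width: 0.0227
```

```bash
python3 chk.py
```

```text
[0.5781 0.0596 0.0431] [ -90.02   -1.59 -100.98] 0.02265755702182976 [ 0.8  0.1 -2.8] [ 0.3  -0.08 -0.  ]
along 0.09742884062479297 lateral of grip 0.0003359575715040572 yaw err -0.03363916742693007
top [-2.38, 1.5, 0.62, -5.38, -3.0, -1.5, -1.38, 0.5, 2.75, 0.75, -0.88, 0.0]
scene [0.88, 2.88, 1.12, 0.5, -3.0, -0.12, -0.12, -0.12, -0.12, -0.12, -0.25, -0.12]
```

Emit:
jog_arm(targets=[{"x": 0.25, "y": 0.007, "z": 0, "ax": 0, "ay": 0, "az": 0}, {"x": 0.25, "y": 0.007, "z": 0, "ax": 0, "ay": 0, "az": 0}, {"x": 0.25, "y": 0.007, "z": 0, "ax": 0, "ay": 0, "az": 0}, {"x": 0, "y": 0, "z": 0, "ax": 0, "ay": 0, "az": 0}])

```text
t: 11.7
position: [0.5696, 0.0153, 0.0431]
tool_rot: [-90.0, -1.6, -101.0]
force: [0.4, 0.0, -2.2]
gripper_width: 0.0222
```

```bash
python3 chk.py
```

```text
[0.5696 0.0153 0.0431] [ -90.02   -1.59 -100.99] 0.0222459739846552 [ 0.4  0.  -2.2] [ 0.25 -0.02 -0.01]
along 0.05240765844010316 lateral of grip 0.00034931115672222 yaw err -0.040794812929835444
top [1.0, 3.0, 0.25, -2.12, 0.25, -1.25, 1.5, -3.12, 0.75, 1.5, -1.5, -1.62]
scene [0.25, 0.38, -0.25, -2.25, 5.5, 0.5, -2.5, 0.0, -0.12, 0.0, 0.0, -0.12]
```

Emit:
jog_arm(targets=[{"x": 0.25, "y": 0.007, "z": 0, "ax": 0, "ay": 0, "az": 0}, {"x": 0.25, "y": 0.007, "z": 0, "ax": 0, "ay": 0, "az": 0}, {"x": 0.25, "y": 0.007, "z": 0, "ax": 0, "ay": 0, "az": 0}, {"x": 0.12, "y": 0.003, "z": 0, "ax": 0, "ay": 0, "az": 0}, {"x": 0, "y": 0, "z": 0, "ax": 0, "ay": 0, "az": 0}, {"x": 0, "y": 0, "z": 0, "ax": 0, "ay": 0, "az": 0}])

```text
t: 12.55
position: [0.5602, -0.0329, 0.0433]
tool_rot: [-90.0, -1.5, -100.8]
force: [-0.8, 0.2, -2.2]
gripper_width: 0.0222
```

```bash
python3 chk.py;python3 - <<'E'
from h import *
c=optics.get_calibration("wrist");im=optics.snapshot("wrist");cv2.imwrite("pics/w5.png",im)
import glob
a=cv2.resize(cv2.imread(sorted(glob.glob('pics/scene_*.png'),key=lambda s:float(s.split('_')[-1][:-4]))[-1])[210:350,190:350],(534,467))
b=cv2.resize(cv2.imread(sorted(glob.glob('pics/top_*.png'),key=lambda s:float(s.split('_')[-1][:-4]))[-1])[180:280,350:450],(266,467))
cv2.imwrite("pics/c5.png",np.hstack([a,b]))
E
```

```text
[ 0.5602 -0.0329  0.0433] [ -89.99   -1.48 -100.77] 0.022188491272798015 [-0.8  0.2 -2.2] [ 0.37 -0.02 -0.05]
along 0.003312049228747005 lateral of grip 0.00034986601696345224 yaw err 0.17516888680972542
top [0.88, 0.88, 0.75, -2.62, -3.25, -2.12, -1.12, 0.0, 1.88, -1.75, -1.38, -1.5]
scene [0.0, 0.0, 0.0, -0.25, -0.25, -0.62, -0.62, 0.0, 4.25, -3.25, -0.12, -0.12]
```

View pics/c5.png

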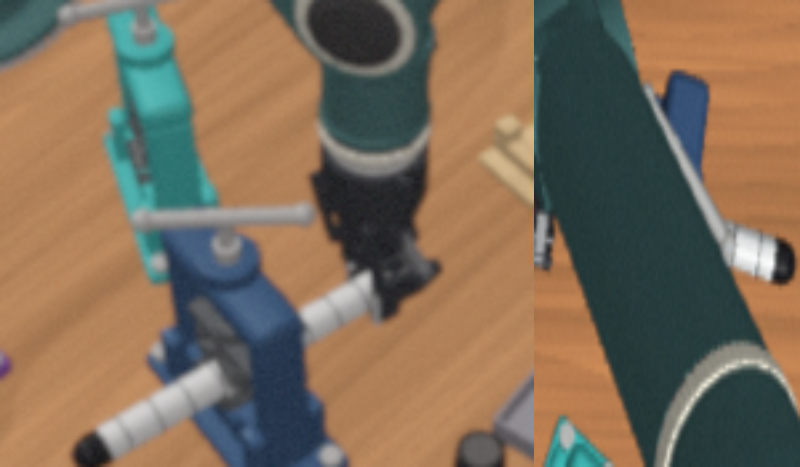

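Emit:
jog_arm(targets=[{"x": 0.03, "y": 0.01, "z": 0, "ax": 0, "ay": -0.02, "az": 0}, {"x": 0, "y": 0.012, "z": 0, "ax": 0, "ay": 0, "az": 0}, {"x": 0, "y": 0, "z": 0, "ax": 0, "ay": 0, "az": 0}])

```text
t: 13.08
position: [0.5597, -0.0353, 0.0419]
tool_rot: [-90.0, -1.5, -100.7]
force: [0.0, 0.2, -1.5]
gripper_width: 0.0227
```

```bash
python3 chk.py
```

```text
[ 0.5597 -0.0353  0.0419] [ -90.02   -1.52 -100.72] 0.02268342152554581 [ 0.   0.2 -1.5] [0.2  0.03 0.  ]
along 0.0008220059731321311 lateral of grip 0.0002558171441598041 yaw err 0.2345610877088511
top [1.0, 1.0, 0.88, -2.88, -3.12, 0.0, 0.88, 0.12, 1.0, -1.75, -1.12, -1.38]
scene [-0.38, -0.38, -0.38, -0.38, 0.25, -1.0, 1.75, 4.88, 4.38, -2.88, -0.25, -0.12]
```

Emit:
jog_arm(targets=[{"x": 0, "y": 0.01, "z": 0, "ax": 0, "ay": 0, "az": 0}, {"x": 0, "y": 0.0, "z": 0, "ax": 0, "ay": 0, "az": 0}, {"x": 0, "y": 0, "z": 0, "ax": 0, "ay": 0, "az": 0}])

```text
t: 13.55
position: [0.5597, -0.0353, 0.0414]
tool_rot: [-90.0, -1.5, -100.7]
force: [-0.9, 0.3, -1.0]
gripper_width: 0.0224
```

```bash
python3 chk.py
```

```text
[ 0.5597 -0.0353  0.0414] [ -90.01   -1.52 -100.72] 0.02242023943563288 [-0.9  0.3 -1. ] [ 0.2   0.14 -0.07]
along 0.0008397570960679973 lateral of grip 0.00029618331586916957 yaw err 0.23215795802643058
top [1.12, 1.12, 1.0, -2.75, -3.0, 2.38, 0.75, -1.62, 0.62, 1.0, -2.0, -1.25]
scene [-0.62, -0.62, -0.5, -0.5, 2.12, 6.25, -0.75, 5.12, 0.5, -3.0, -0.25, -0.38]
```

Emit:
jog_arm(targets=[{"x": 0, "y": 0.01, "z": 0, "ax": 0, "ay": 0, "az": 0}, {"x": 0, "y": 0.0, "z": 0, "ax": 0, "ay": 0, "az": 0}, {"x": 0, "y": 0, "z": 0, "ax": 0, "ay": 0, "az": 0}])

```text
t: 14.02
position: [0.5597, -0.0352, 0.0408]
tool_rot: [-90.0, -1.5, -100.7]
force: [-1.2, 0.6, 1.0]
gripper_width: 0.0227
```

```bash
python3 chk.py
```

```text
[ 0.5597 -0.0352  0.0408] [ -90.01   -1.51 -100.71] 0.022664544615322378 [-1.2  0.6  1. ] [ 0.15  0.18 -0.1 ]
along 0.0008920770527043043 lateral of grip 0.0002943095152294316 yaw err 0.235422199179947
top [1.12, 1.12, -2.62, -2.75, -3.12, -1.38, 1.5, -0.38, -0.62, 0.88, 0.62, -1.25]
scene [-1.0, -0.88, -0.88, -0.88, -1.62, -0.25, 0.62, 4.75, 2.25, -3.0, -0.38, -0.12]
```

Emit:
jog_arm(targets=[{"x": 0, "y": 0, "z": 0, "ax": 0, "ay": 0, "az": 0}, {"x": 0, "y": 0, "z": 0, "ax": 0, "ay": 0, "az": 0}, {"x": 0, "y": 0, "z": 0, "ax": 0, "ay": 0, "az": 0}, {"x": 0, "y": 0, "z": 0, "ax": 0, "ay": 0, "az": 0}, {"x": 0, "y": 0, "z": 0, "ax": 0, "ay": 0, "az": 0}, {"x": 0, "y": 0, "z": 0, "ax": 0, "ay": 0, "az": 0}], hand=0.6)

```text
t: 14.88
position: [0.5598, -0.0353, 0.0408]
tool_rot: [-90.0, -1.5, -100.7]
force: [0.1, 0.3, -0.0]
gripper_width: 0.0684
```

Emit:
jog_arm(targets=[{"x": 0, "y": -0.5, "z": 0, "ax": 0, "ay": 0, "az": 0}, {"x": 0, "y": -0.8, "z": 0, "ax": 0, "ay": 0, "az": 0}, {"x": -0.4, "y": -0.9, "z": 0, "ax": 0, "ay": 0, "az": 0.16}, {"x": -0.5, "y": -0.9, "z": 0, "ax": 0, "ay": 0, "az": 0.17}, {"x": -0.3, "y": -0.9, "z": 0, "ax": 0, "ay": 0, "az": 0}, {"x": 0, "y": -0.9, "z": 0, "ax": 0, "ay": 0, "az": 0}, {"x": 0, "y": 0, "z": 0, "ax": 0, "ay": 0, "az": 0}, {"x": 0, "y": 0, "z": 0, "ax": 0, "ay": 0, "az": 0}], hand=1)

```text
t: 15.88
position: [0.5735, 0.0393, 0.333]
tool_rot: [-90.0, -0.0, -100.7]
force: [-1.0, -0.8, -0.8]
gripper_width: 0.0855
```

Run:
```python
from h import *
import pickle
o=obs();print(o['position'],o['tool_rot'],o['joint_positions'].round(0),o['force'].round(1))
c=optics.get_calibration("wrist");im=optics.snapshot("wrist");cv2.imwrite("pics/w6.png",im);pickle.dump(c,open("w6.pkl","wb"))
for t in("t_grip","post_mid"):
    for r in optics.regions_of("wrist",t)[:2]:
        z=.222 if t=="t_grip" else .062
        print(t,round(r["score"],2),np.round(r["xy"]),[plane(c,p,z).round(4) for p in ends(r['pixels'])])
for i in range(2):
  try:p,d=axis("t_grip",near=[.54,-.147,.222]);print('T',p,d)
  except Exception as e:print(e)
for n in("top","scene"):
  c=optics.get_calibration(n)
  for t,z in(("t_grip",.221),("post_mid",.062)):
    for r in optics.regions_of(n,t)[:3]:print(n,t,round(r["score"],2),np.round(r["xy"]),[plane(c,p,z).round(4) for p in ends(r['pixels'])])
```

```text
[0.57348391 0.03925793 0.33298929] [-9.00455230e+01 -4.53641474e-02 -1.00731439e+02] [ 24.  19. -39.  94.  13.  72. -29.] [-1.  -0.8 -0.8]
t_grip 0.72 [358. 422.] [array([ 0.5628, -0.1089,  0.222 ]), array([ 0.5822, -0.1068,  0.222 ])]
t_grip 0.58 [ 35. 352.] [array([0.3637, 0.0124, 0.222 ]), array([ 0.3474, -0.0325,  0.222 ])]
post_mid 0.6 [322. 286.] [array([0.5681, 0.0081, 0.062 ]), array([ 0.5383, -0.1395,  0.062 ])]
none scene
cross() missing 1 required positional argument: 'b'
T [ 0.53874313 -0.147       0.22054347] [ 0.7084017   0.70576221 -0.00816919]
top t_grip 0.74 [414. 221.] [array([ 0.5793, -0.1065,  0.221 ]), array([ 0.4973, -0.1871,  0.221 ])]
top t_grip 0.55 [460. 324.] [array([ 0.2986, -0.205 ,  0.221 ]), array([ 0.2878, -0.3214,  0.221 ])]
top t_grip 0.42 [345. 292.] [array([0.3646, 0.0098, 0.221 ]), array([ 0.3513, -0.0171,  0.221 ])]
top post_mid 0.54 [432. 234.] [array([ 0.5301, -0.1775,  0.062 ]), array([ 0.5145, -0.2821,  0.062 ])]
scene t_grip 0.86 [148. 249.] [array([ 0.2998, -0.2028,  0.221 ]), array([ 0.2888, -0.3201,  0.221 ])]
scene t_grip 0.63 [232. 212.] [array([0.368 , 0.0122, 0.221 ]), array([ 0.3131, -0.0922,  0.221 ])]
scene t_grip 0.61 [258. 277.] [array([ 0.5827, -0.1053,  0.221 ]), array([ 0.4985, -0.1886,  0.221 ])]
scene post_mid 0.81 [248. 327.] [array([0.571 , 0.0138, 0.062 ]), array([ 0.5134, -0.2792,  0.062 ])]
```

View pics/w6.png

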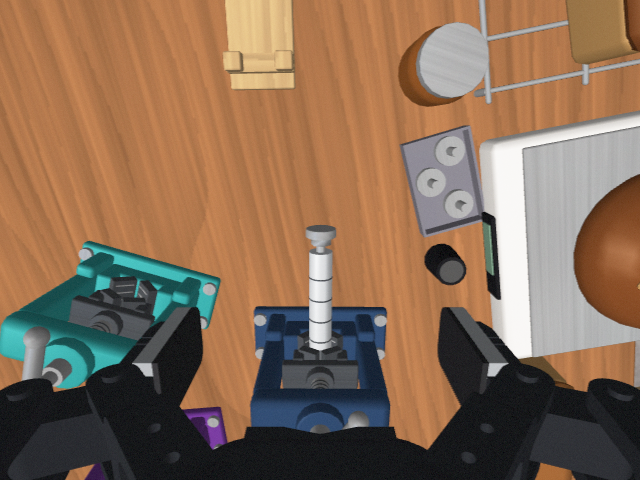

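Run:
```python
from h import *
plan([.5388,-.147,.265],-45)
```

```text
8 [{"x":0.4,"y":0.14,"z":0.0,"ax":-0.0,"ay":0.93,"az":0.0},{"x":0.39,"y":0.14,"z":0.03,"ax":-0.0,"ay":0.94,"az":0.0},{"x":0.39,"y":0.14,"z":0.06,"ax":-0.0,"ay":0.93,"az":0.0},{"x":0.39,"y":0.15,"z":0.09,"ax":-0.0,"ay":0.94,"az":0.0},{"x":0.38,"y":0.14,"z":0.12,"ax":-0.0,"ay":0.93,"az":0.0},{"x":0.37,"y":0.15,"z":0.14,"ax":-0.0,"ay":0.94,"az":0.0},{"x":0.35,"y":0.14,"z":0.17,"ax":-0.0,"ay":0.93,"az":0.0},{"x":0.342,"y":0.145,"z":0.198,"ax":-0.0,"ay":0.939,"az":0.001}] end [ 0.5388 -0.147   0.265 ]
```

Emit:
jog_arm(targets=[{"x": 0.4, "y": 0.14, "z": 0.0, "ax": 0, "ay": 0.93, "az": 0}, {"x": 0.39, "y": 0.14, "z": 0.03, "ax": 0, "ay": 0.94, "az": 0}, {"x": 0.39, "y": 0.14, "z": 0.06, "ax": 0, "ay": 0.93, "az": 0}, {"x": 0.39, "y": 0.15, "z": 0.09, "ax": 0, "ay": 0.94, "az": 0}, {"x": 0.38, "y": 0.14, "z": 0.12, "ax": 0, "ay": 0.93, "az": 0}, {"x": 0.37, "y": 0.15, "z": 0.14, "ax": 0, "ay": 0.94, "az": 0}, {"x": 0.35, "y": 0.14, "z": 0.17, "ax": 0, "ay": 0.93, "az": 0}, {"x": 0.34, "y": 0.14, "z": 0.2, "ax": 0, "ay": 0.94, "az": 0}, {"x": 0, "y": 0, "z": 0, "ax": 0, "ay": 0, "az": 0}, {"x": 0, "y": 0, "z": 0, "ax": 0, "ay": 0, "az": 0}])

```text
t: 17.88
position: [0.5394, -0.146, 0.2655]
tool_rot: [-90.0, 0.0, -134.9]
force: [0.2, 0.0, -0.1]
gripper_width: 0.0857
```

Run:
```python
from h import *
o=obs();print(o['position'],o['tool_rot'],o['joint_positions'].round(0),o['force'].round(1))
c=optics.get_calibration("wrist");im=optics.snapshot("wrist");cv2.imwrite("pics/w7.png",im)
for r in optics.regions_of("wrist","t_grip")[:2]:
    print(round(r["score"],2),np.round(r["xy"]),[plane(c,p,.2205).round(4) for p in ends(r['pixels'])])
print(proj(c,[[.5388,-.147,.2205],[.5388-.042,-.147-.042,.2205],[.5388+.042,-.147+.042,.2205]]))
```

```text
[ 0.5393796  -0.14602594  0.26549386] [-9.00082616e+01  4.71981301e-02 -1.34927074e+02] [ 35.  19. -29. 101.  10.  62. -42.] [ 0.2  0.  -0.1]
0.96 [318. 259.] [array([ 0.5793, -0.105 ,  0.2205]), array([ 0.4941, -0.1899,  0.2205])]
[[320.66184914 274.00630849]
 [320.37801483 376.89500099]
 [320.99675595 152.60406189]]
```

View pics/w7.png

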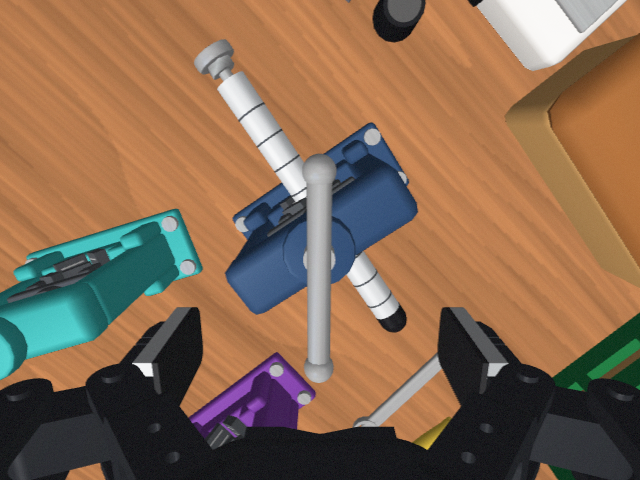

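Emit:
jog_arm(targets=[{"x": 0, "y": 0, "z": 0, "ax": 0, "ay": -1, "az": 0}, {"x": 0, "y": 0, "z": 0, "ax": 0, "ay": -1, "az": 0}, {"x": 0, "y": 0, "z": 0, "ax": 0, "ay": -1, "az": 0}, {"x": 0, "y": 0, "z": 0, "ax": 0, "ay": -1, "az": 0}, {"x": 0, "y": 0, "z": 0, "ax": 0, "ay": -1, "az": 0}, {"x": 0, "y": 0, "z": 0, "ax": 0, "ay": -1, "az": 0}, {"x": 0, "y": 0, "z": 0, "ax": 0, "ay": -1, "az": 0}, {"x": 0, "y": 0, "z": 0, "ax": 0, "ay": -1, "az": 0}, {"x": 0, "y": 0, "z": 0, "ax": 0, "ay": -1, "az": 0}, {"x": 0, "y": 0, "z": 0, "ax": 0, "ay": -1, "az": 0}, {"x": 0, "y": 0, "z": 0, "ax": 0, "ay": -1, "az": 0}, {"x": 0, "y": 0, "z": 0, "ax": 0, "ay": -1, "az": 0}, {"x": 0, "y": 0, "z": 0, "ax": 0, "ay": -1, "az": 0}, {"x": 0, "y": 0, "z": 0, "ax": 0, "ay": -1, "az": 0}, {"x": 0, "y": 0, "z": 0, "ax": 0, "ay": -1, "az": 0}, {"x": 0, "y": 0, "z": 0, "ax": 0, "ay": -1, "az": 0}, {"x": 0, "y": 0, "z": 0, "ax": 0, "ay": -1, "az": 0}, {"x": 0, "y": 0, "z": 0, "ax": 0, "ay": -1, "az": 0}, {"x": 0, "y": 0, "z": 0, "ax": 0, "ay": -1, "az": 0}, {"x": 0, "y": 0, "z": 0, "ax": 0, "ay": -1, "az": 0}])

```text
t: 20.48
position: [0.5394, -0.1459, 0.2657]
tool_rot: [-90.0, -0.0, -43.1]
force: [0.8, -0.1, 0.3]
gripper_width: 0.085
```

Run:
```python
from h import *
o=obs();print(o['position'],o['tool_rot'],o['joint_positions'].round(0),o['force'].round(1))
plan([.5379,-.147,.265],135)
```

```text
[ 0.53940238 -0.14587125  0.26569743] [-8.99745959e+01 -2.81507740e-02 -4.30672423e+01] [ 48.  23. -47. 100.  18.  64.  43.] [ 0.8 -0.1  0.3]
21 [{"x":-0.0,"y":0.0,"z":-0.0,"ax":0.0,"ay":-0.91,"az":0.0},{"x":-0.0,"y":0.0,"z":-0.0,"ax":0.0,"ay":-0.92,"az":0.0},{"x":-0.0,"y":0.0,"z":-0.0,"ax":0.0,"ay":-0.91,"az":0.0},{"x":-0.0,"y":0.0,"z":-0.0,"ax":0.0,"ay":-0.92,"az":0.0},{"x":-0.0,"y":0.0,"z":-0.0,"ax":0.0,"ay":-0.91,"az":0.0},{"x":-0.0,"y":0.0,"z":-0.0,"ax":0.0,"ay":-0.92,"az":0.0},{"x":-0.0,"y":0.0,"z":-0.0,"ax":0.0,"ay":-0.91,"az":0.0},{"x":-0.0,"y":0.0,"z":-0.0,"ax":0.0,"ay":-0.92,"az":0.0},{"x":-0.0,"y":0.0,"z":-0.0,"ax":0.0,"ay":-0.91,"az":0.0},{"x":-0.0,"y":0.0,"z":-0.0,"ax":0.0,"ay":-0.92,"az":0.0},{"x":-0.0,"y":0.0,"z":-0.0,"ax":0.0,"ay":-0.91,"az":0.0},{"x":-0.0,"y":0.0,"z":-0.0,"ax":0.0,"ay":-0.92,"az":0.0},{"x":-0.0,"y":0.0,"z":-0.0,"ax":0.0,"ay":-0.91,"az":0.0},{"x":-0.0,"y":0.0,"z":-0.0,"ax":0.0,"ay":-0.92,"az":0.0},{"x":-0.0,"y":0.0,"z":-0.0,"ax":0.0,"ay":-0.91,"az":0.0},{"x":-0.0,"y":0.0,"z":-0.0,"ax":0.0,"ay":-0.92,"az":0.0},{"x":-0.01,"y":0.0,"z":-0.0,"ax":0.0,"ay":-0.91,"az":0.0},{"x":-0.01,"y":0.0,"z":-0.0,"ax":0.0,"ay":-0.92,"az":0.0},{"x":-0.0,"y":0.0,"z":-0.0,"ax":0.0,"ay":-0.91,"az":0.0},{"x":-0.01,"y":0.01,"z":-0.0,"ax":0.0,"ay":-0.92,"az":0.0},{"x":-0.002,"y":0.002,"z":-0.004,"ax":0.006,"ay":-0.913,"az":0.006}] end [ 0.5379 -0.147   0.265 ]
```

Emit:
jog_arm(targets=[{"x": 0, "y": 0, "z": 0, "ax": 0, "ay": -1, "az": 0}, {"x": 0, "y": 0, "z": 0, "ax": 0, "ay": -1, "az": 0}, {"x": 0, "y": 0, "z": 0, "ax": 0, "ay": -1, "az": 0}, {"x": 0, "y": 0, "z": 0, "ax": 0, "ay": -1, "az": 0}, {"x": 0, "y": 0, "z": 0, "ax": 0, "ay": -1, "az": 0}, {"x": 0, "y": 0, "z": 0, "ax": 0, "ay": -1, "az": 0}, {"x": 0, "y": 0, "z": 0, "ax": 0, "ay": -1, "az": 0}, {"x": 0, "y": 0, "z": 0, "ax": 0, "ay": -1, "az": 0}, {"x": 0, "y": 0, "z": 0, "ax": 0, "ay": -1, "az": 0}, {"x": 0, "y": 0, "z": 0, "ax": 0, "ay": -1, "az": 0}, {"x": 0, "y": 0, "z": 0, "ax": 0, "ay": -1, "az": 0}, {"x": 0, "y": 0, "z": 0, "ax": 0, "ay": -1, "az": 0}, {"x": 0, "y": 0, "z": 0, "ax": 0, "ay": -1, "az": 0}, {"x": 0, "y": 0, "z": 0, "ax": 0, "ay": -1, "az": 0}, {"x": 0, "y": 0, "z": 0, "ax": 0, "ay": -1, "az": 0}, {"x": 0, "y": 0, "z": 0, "ax": 0, "ay": -1, "az": 0}, {"x": 0, "y": 0, "z": 0, "ax": 0, "ay": -1, "az": 0}, {"x": 0, "y": 0, "z": 0, "ax": 0, "ay": -1, "az": 0}, {"x": 0, "y": 0, "z": 0, "ax": 0, "ay": -1, "az": 0}, {"x": -0.03, "y": 0, "z": 0, "ax": 0, "ay": -0.22, "az": 0}])

```text
t: 22.98
position: [0.538, -0.1474, 0.2656]
tool_rot: [-90.0, -0.0, 44.9]
force: [-0.6, -0.4, -0.0]
gripper_width: 0.0855
```

Run:
```python
from h import *
o=obs();print(o['position'],o['tool_rot'],o['joint_positions'].round(0),o['force'].round(1))
c=optics.get_calibration("wrist");im=optics.snapshot("wrist");cv2.imwrite("pics/w8.png",im)
for r in optics.regions_of("wrist","t_grip")[:2]:
    print(round(r["score"],2),np.round(r["xy"]),[plane(c,p,.2205).round(4) for p in ends(r['pixels'])])
plan([.5379,-.147,.202],135)
```

```text
[ 0.53801514 -0.14738436  0.26558921] [-9.00102462e+01 -3.50326246e-02  4.48617647e+01] [ 61.  32. -66. 100.  31.  69. 120.] [-0.6 -0.4 -0. ]
0.82 [321. 260.] [array([ 0.4952, -0.1893,  0.2205]), array([ 0.5812, -0.1035,  0.2205])]
0.57 [322. 225.] [array([ 0.4675, -0.1739,  0.2205]), array([ 0.589 , -0.1471,  0.2205])]
2 [{"x":0.01,"y":0.53,"z":0.01,"ax":0.0,"ay":-0.03,"az":0.0},{"x":0.003,"y":0.527,"z":0.0,"ax":0.002,"ay":-0.025,"az":0.001}] end [ 0.5379 -0.147   0.202 ]
```

Emit:
jog_arm(targets=[{"x": 0, "y": 0.53, "z": 0, "ax": 0, "ay": 0, "az": 0}, {"x": 0, "y": 0.53, "z": 0, "ax": 0, "ay": 0, "az": 0}, {"x": 0, "y": 0, "z": 0, "ax": 0, "ay": 0, "az": 0}])

```text
t: 23.45
position: [0.5363, -0.1481, 0.2]
tool_rot: [-89.8, 0.1, 44.7]
force: [-0.9, 0.2, -0.2]
gripper_width: 0.0852
```

Emit:
jog_arm(targets=[{"x": 0, "y": 0, "z": 0, "ax": 0, "ay": 0, "az": 0}, {"x": 0, "y": 0, "z": 0, "ax": 0, "ay": 0, "az": 0}, {"x": 0, "y": 0, "z": 0, "ax": 0, "ay": 0, "az": 0}, {"x": 0, "y": 0, "z": 0, "ax": 0, "ay": 0, "az": 0}, {"x": 0, "y": 0, "z": 0, "ax": 0, "ay": 0, "az": 0}, {"x": 0, "y": 0, "z": 0, "ax": 0, "ay": 0, "az": 0}, {"x": 0, "y": 0, "z": 0, "ax": 0, "ay": 0, "az": 0}, {"x": 0, "y": 0, "z": 0, "ax": 0, "ay": 0, "az": 0}, {"x": 0, "y": 0, "z": 0, "ax": 0, "ay": 0, "az": 0}], hand=-1, force=100)

```text
t: 24.58
position: [0.5371, -0.1476, 0.2023]
tool_rot: [-89.9, 0.1, 44.8]
force: [-3.7, 1.7, 5.6]
gripper_width: 0.0091
```

```bash
cat > st.py <<'E'
from h import *
o=obs();print(o['t'],o['position'].round(4),o['tool_rot'].round(2),o['gripper_width'].round(4),o['force'].round(1),o['moment'].round(3),o['joint_positions'].round(0))
E
python3 st.py
```

```text
Traceback (most recent call last):
  File "st.py", line 2, in <module>
    o=obs();print(o['t'],o['position'].round(4),o['tool_rot'].round(2),o['gripper_width'].round(4),o['force'].round(1),o['moment'].round(3),o['joint_positions'].round(0))
                                                                       ^^^^^^^^^^^^^^^^^^^^^^^^
AttributeError: 'float' object has no attribute 'round'
```

Emit:
jog_arm(targets=[{"x": 0, "y": 0.0025, "z": 0, "ax": 0, "ay": 0.5, "az": 0}, {"x": 0, "y": 0.0025, "z": 0, "ax": 0, "ay": 1, "az": 0}, {"x": 0, "y": 0.0025, "z": 0, "ax": 0, "ay": 1, "az": 0}, {"x": 0, "y": 0.0025, "z": 0, "ax": 0, "ay": 1, "az": 0}, {"x": 0, "y": 0.0025, "z": 0, "ax": 0, "ay": 1, "az": 0}, {"x": 0, "y": 0.0025, "z": 0, "ax": 0, "ay": 1, "az": 0}])

```text
t: 25.32
position: [0.5368, -0.1471, 0.2015]
tool_rot: [-89.9, 0.1, 19.5]
force: [-5.1, 2.9, 7.4]
gripper_width: 0.0092
```

```bash
sed -i "s/o\['gripper_width'\].round(4)/round(float(o['gripper_width']),4)/" st.py; python3 st.py
```

```text
25.325 [ 0.5368 -0.1471  0.2015] [-89.94   0.11  19.46] 0.0092 [-5.1  2.9  7.4] [0.529 1.11  0.125] [ 55.  32. -57. 104.  31.  61.  95.]
```

Emit:
jog_arm(targets=[{"x": 0, "y": 0.0025, "z": 0, "ax": 0, "ay": 1, "az": 0}, {"x": 0, "y": 0.0025, "z": 0, "ax": 0, "ay": 1, "az": 0}, {"x": 0, "y": 0.0025, "z": 0, "ax": 0, "ay": 1, "az": 0}, {"x": 0, "y": 0.0025, "z": 0, "ax": 0, "ay": 1, "az": 0}, {"x": 0, "y": 0.0025, "z": 0, "ax": 0, "ay": 1, "az": 0}, {"x": 0, "y": 0.0025, "z": 0, "ax": 0, "ay": 1, "az": 0}, {"x": 0, "y": 0.0025, "z": 0, "ax": 0, "ay": 1, "az": 0}, {"x": 0, "y": 0.0025, "z": 0, "ax": 0, "ay": 1, "az": 0}, {"x": 0, "y": 0.0025, "z": 0, "ax": 0, "ay": 1, "az": 0}, {"x": 0, "y": 0.0025, "z": 0, "ax": 0, "ay": 1, "az": 0}])

```text
t: 26.58
position: [0.5368, -0.1461, 0.1999]
tool_rot: [-90.0, 0.2, -26.3]
force: [-5.1, 4.6, 6.7]
gripper_width: 0.0089
```

```bash
python3 st.py
```

```text
26.575 [ 0.5368 -0.1461  0.1999] [-89.97   0.15 -26.33] 0.0089 [-5.1  4.6  6.7] [0.968 1.    0.065] [ 48.  28. -47. 104.  24.  58.  55.]
```

Emit:
jog_arm(targets=[{"x": 0, "y": 0.0025, "z": 0, "ax": 0, "ay": 1, "az": 0}, {"x": 0, "y": 0.0025, "z": 0, "ax": 0, "ay": 1, "az": 0}, {"x": 0, "y": 0.0025, "z": 0, "ax": 0, "ay": 1, "az": 0}, {"x": 0, "y": 0.0025, "z": 0, "ax": 0, "ay": 1, "az": 0}, {"x": 0, "y": 0.0025, "z": 0, "ax": 0, "ay": 1, "az": 0}, {"x": 0, "y": 0.0025, "z": 0, "ax": 0, "ay": 1, "az": 0}, {"x": 0, "y": 0.0025, "z": 0, "ax": 0, "ay": 1, "az": 0}, {"x": 0, "y": 0.0025, "z": 0, "ax": 0, "ay": 1, "az": 0}])

```text
t: 27.58
position: [0.5374, -0.1454, 0.1987]
tool_rot: [-90.0, 0.1, -63.0]
force: [-3.1, 4.4, 5.9]
gripper_width: 0.0089
```

```bash
python3 st.py
```

```text
27.575 [ 0.5374 -0.1454  0.1987] [-89.98   0.15 -62.97] 0.0089 [-3.1  4.4  5.9] [1.113 0.564 0.082] [ 42.  25. -38. 105.  19.  56.  23.]
```

Emit:
jog_arm(targets=[{"x": 0, "y": 0.0025, "z": 0, "ax": 0, "ay": 1, "az": 0}, {"x": 0, "y": 0.0025, "z": 0, "ax": 0, "ay": 1, "az": 0}, {"x": 0, "y": 0.0025, "z": 0, "ax": 0, "ay": 1, "az": 0}, {"x": 0, "y": 0.0025, "z": 0, "ax": 0, "ay": 1, "az": 0}])

```text
t: 28.08
position: [0.5379, -0.1453, 0.1981]
tool_rot: [-90.0, 0.2, -81.3]
force: [-1.0, 4.5, 3.7]
gripper_width: 0.009
```

```bash
python3 st.py
```

```text
28.075 [ 0.5379 -0.1453  0.1981] [-89.97   0.15 -81.29] 0.009 [-1.   4.5  3.7] [1.124 0.322 0.099] [ 39.  24. -34. 105.  16.  55.   6.]
```

Emit:
jog_arm(targets=[{"x": 0, "y": 0.0025, "z": 0, "ax": 0, "ay": 1, "az": 0}, {"x": 0, "y": 0.0025, "z": 0, "ax": 0, "ay": 1, "az": 0}, {"x": 0, "y": 0.0025, "z": 0, "ax": 0, "ay": 1, "az": 0}, {"x": 0, "y": 0.0025, "z": 0, "ax": 0, "ay": 1, "az": 0}])

```text
t: 28.58
position: [0.5383, -0.1453, 0.1975]
tool_rot: [-90.0, 0.2, -99.6]
force: [-1.1, 6.7, 2.2]
gripper_width: 0.009
```

```bash
python3 st.py
```

```text
28.575 [ 0.5383 -0.1453  0.1975] [-89.97   0.16 -99.62] 0.009 [-1.1  6.7  2.2] [1.165 0.053 0.098] [ 36.  24. -30. 105.  14.  55. -10.]
```

Total about 2.5 rad; still free at 0.1 N m.

Emit:
jog_arm(targets=[{"x": 0, "y": 0.0025, "z": 0, "ax": 0, "ay": 1, "az": 0}, {"x": 0, "y": 0.0025, "z": 0, "ax": 0, "ay": 1, "az": 0}, {"x": 0, "y": 0.0025, "z": 0, "ax": 0, "ay": 1, "az": 0}, {"x": 0, "y": 0.0025, "z": 0, "ax": 0, "ay": 1, "az": 0}])

```text
t: 29.08
position: [0.5387, -0.1455, 0.197]
tool_rot: [-90.0, 0.2, -118.0]
force: [1.0, 5.0, 2.3]
gripper_width: 0.0091
```

```bash
python3 st.py
```

```text
29.075 [ 0.5387 -0.1455  0.197 ] [ -89.98    0.18 -117.95] 0.0091 [1.  5.  2.3] [ 1.038 -0.202  0.109] [ 33.  23. -27. 105.  12.  54. -27.]
```

Emit:
jog_arm(targets=[{"x": 0, "y": 0.0025, "z": 0, "ax": 0, "ay": 1, "az": 0}, {"x": 0, "y": 0.0025, "z": 0, "ax": 0, "ay": 1, "az": 0}, {"x": 0, "y": 0.0025, "z": 0, "ax": 0, "ay": 1, "az": 0}])

```text
t: 29.45
position: [0.5389, -0.1457, 0.1965]
tool_rot: [-90.0, 0.2, -131.7]
force: [1.6, 4.6, 2.0]
gripper_width: 0.0089
```

```bash
python3 st.py
```

```text
29.45 [ 0.5389 -0.1457  0.1965] [ -89.99    0.19 -131.71] 0.0089 [1.6 4.6 2. ] [ 0.907 -0.39   0.137] [ 31.  22. -24. 106.  11.  54. -39.]
```

Emit:
jog_arm(targets=[{"x": 0, "y": 0.0025, "z": 0, "ax": 0, "ay": 1, "az": 0}, {"x": 0, "y": 0.0025, "z": 0, "ax": 0, "ay": 1, "az": 0}, {"x": 0, "y": 0.0025, "z": 0, "ax": 0, "ay": 1, "az": 0}])

```text
t: 29.82
position: [0.5391, -0.1459, 0.1961]
tool_rot: [-90.0, 0.2, -145.5]
force: [1.3, 4.1, 1.8]
gripper_width: 0.0092
```

```bash
python3 st.py
```

```text
29.825 [ 0.5391 -0.1459  0.1961] [ -90.      0.2  -145.46] 0.0092 [1.3 4.1 1.8] [ 0.772 -0.49   0.185] [ 29.  22. -21. 106.   9.  54. -52.]
```

Emit:
jog_arm(targets=[{"x": 0, "y": 0.0025, "z": 0, "ax": 0, "ay": 1, "az": 0}, {"x": 0, "y": 0.0025, "z": 0, "ax": 0, "ay": 1, "az": 0}])

```text
t: 30.08
position: [0.5392, -0.1461, 0.1959]
tool_rot: [-90.0, 0.2, -154.6]
force: [2.1, 4.0, 1.3]
gripper_width: 0.0093
```

```bash
python3 st.py
```

```text
30.075 [ 0.5392 -0.1461  0.1959] [ -90.01    0.2  -154.61] 0.0093 [2.1 4.  1.3] [ 0.666 -0.474  0.314] [ 27.  22. -19. 106.   9.  54. -60.]
```

Emit:
jog_arm(targets=[{"x": 0, "y": 0.0025, "z": 0, "ax": 0, "ay": 1, "az": 0}, {"x": 0, "y": 0.0025, "z": 0, "ax": 0, "ay": 1, "az": 0}, {"x": 0, "y": 0.0025, "z": 0, "ax": 0, "ay": 1, "az": 0}])

```text
t: 30.45
position: [0.5394, -0.1464, 0.1956]
tool_rot: [-90.0, 0.2, -168.3]
force: [2.6, 2.8, 2.4]
gripper_width: 0.0089
```

```bash
python3 st.py
```

```text
30.45 [ 0.5394 -0.1464  0.1956] [ -90.02    0.2  -168.33] 0.0089 [2.6 2.8 2.4] [ 0.559 -0.391  0.487] [ 25.  22. -16. 106.   7.  53. -73.]
```

Emit:
jog_arm(targets=[{"x": 0, "y": 0.0025, "z": 0, "ax": 0, "ay": 1, "az": 0}, {"x": 0, "y": 0.0025, "z": 0, "ax": 0, "ay": 1, "az": 0}, {"x": 0, "y": 0, "z": 0, "ax": 0, "ay": 0, "az": 0}, {"x": 0, "y": 0, "z": 0, "ax": 0, "ay": 0, "az": 0}])

```text
t: 30.95
position: [0.5394, -0.1466, 0.1954]
tool_rot: [-90.0, 0.2, -177.3]
force: [3.1, 4.7, 4.6]
gripper_width: 0.0093
```

```bash
python3 st.py
```

```text
30.95 [ 0.5394 -0.1466  0.1954] [ -90.05    0.2  -177.32] 0.0093 [3.1 4.7 4.6] [ 0.866 -0.631  0.525] [ 24.  21. -14. 106.   6.  53. -81.]
```

Emit:
jog_arm(targets=[{"x": 0, "y": 0.0025, "z": 0, "ax": 0, "ay": 1, "az": 0}, {"x": 0, "y": 0, "z": 0, "ax": 0, "ay": 0, "az": 0}])

```text
t: 31.2
position: [0.5394, -0.1467, 0.1953]
tool_rot: [-90.1, 0.2, 178.1]
force: [2.6, 4.4, 5.0]
gripper_width: 0.0091
```

```bash
python3 st.py
```

```text
31.2 [ 0.5394 -0.1467  0.1953] [-90.05   0.2  178.06] 0.0091 [2.6 4.4 5. ] [ 0.881 -0.678  0.498] [ 23.  21. -14. 106.   6.  53. -85.]
```

Run:
```python
from h import *
o=obs();print(o['tool_rot'],o['moment'])
for n in("wrist","top","scene"):
    c=optics.get_calibration(n);im=optics.snapshot(n);cv2.imwrite(f"pics/{n}9.png",im)
    for r in optics.regions_of(n,"t_grip")[:3]:
        e=[plane(c,p,.2145) for p in ends(r['pixels'])];d=e[1]-e[0];print(n,round(r['score'],2),np.round(r['xy']),np.round(e,4)[:,:2].tolist(),'bar dir',np.degrees(np.arctan2(d[1],d[0]))%180)
o=obs();print(o['moment'])
```

```text
[-90.054211     0.20122386 178.05785905] [ 0.88072607 -0.6781721   0.49775709]
wrist 0.67 [320. 283.] [[0.5972, -0.147], [0.4995, -0.1464]] bar dir 179.60660986765558
wrist 0.25 [327. 224.] [[0.6147, -0.1536], [0.4999, -0.1429]] bar dir 174.644431534674
top 0.68 [260. 223.] [[0.5197, 0.2661], [0.5021, 0.1393]] bar dir 82.0985003077829
top 0.65 [362. 301.] [[0.3667, 0.011], [0.3112, -0.0947]] bar dir 62.32540694896619
top 0.55 [409. 234.] [[0.5257, -0.1453], [0.4801, -0.1455]] bar dir 0.35005990702035206
scene 0.87 [147. 250.] [[0.2943, -0.1987], [0.2833, -0.3189]] bar dir 84.75917871263857
scene 0.67 [267. 285.] [[0.4895, -0.1453], [0.5995, -0.1459]] bar dir 179.72813841366968
[ 0.83890084 -0.63792917  0.4886797 ]
```

View pics/wrist9.png

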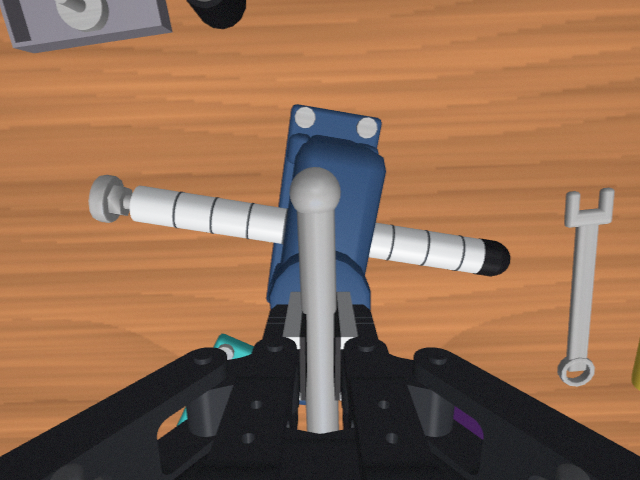

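Emit:
jog_arm(targets=[{"x": 0, "y": 0.0025, "z": 0, "ax": 0, "ay": 0.7, "az": 0}])

```text
t: 31.62
position: [0.5394, -0.1468, 0.1952]
tool_rot: [-90.1, 0.2, 174.8]
force: [3.3, 4.7, 5.2]
gripper_width: 0.0089
```

```bash
python3 st.py
```

```text
31.625 [ 0.5394 -0.1468  0.1952] [-90.06   0.2  174.83] 0.0089 [3.3 4.7 5.2] [ 0.857 -0.502  0.716] [ 22.  21. -13. 106.   6.  53. -88.]
```

Emit:
jog_arm(targets=[{"x": 0, "y": 0.0015, "z": 0, "ax": 0, "ay": 0.5, "az": 0}])

```text
t: 31.75
position: [0.5394, -0.1468, 0.1951]
tool_rot: [-90.1, 0.2, 172.5]
force: [2.5, 4.2, 5.7]
gripper_width: 0.0088
```

```bash
python3 st.py
```

```text
31.75 [ 0.5394 -0.1468  0.1951] [-90.06   0.2  172.54] 0.0088 [2.5 4.2 5.7] [ 0.895 -0.567  0.701] [ 22.  21. -12. 106.   5.  53. -90.]
```

Emit:
jog_arm(targets=[{"x": 0, "y": 0, "z": 0, "ax": 0, "ay": 0, "az": 0}, {"x": 0, "y": 0, "z": 0, "ax": 0, "ay": 0, "az": 0}, {"x": 0, "y": 0, "z": 0, "ax": 0, "ay": 0, "az": 0}, {"x": 0, "y": 0, "z": 0, "ax": 0, "ay": 0, "az": 0}, {"x": 0, "y": 0, "z": 0, "ax": 0, "ay": 0, "az": 0}, {"x": 0, "y": 0, "z": 0, "ax": 0, "ay": 0, "az": 0}, {"x": 0, "y": -0.5, "z": 0, "ax": 0, "ay": 0, "az": 0}, {"x": 0, "y": -0.8, "z": 0, "ax": 0, "ay": 0, "az": 0}, {"x": 0, "y": -0.8, "z": 0, "ax": 0, "ay": 0, "az": 0}, {"x": 0, "y": -0.5, "z": 0, "ax": 0, "ay": 0, "az": 0}, {"x": 0, "y": 0, "z": 0, "ax": 0, "ay": 0, "az": 0}, {"x": 0, "y": 0, "z": 0, "ax": 0, "ay": 0, "az": 0}], hand=1)

```text
t: 33.25
position: [0.5371, -0.1482, 0.349]
tool_rot: [-90.0, -0.1, 172.4]
force: [0.7, -0.3, -0.3]
gripper_width: 0.0857
```

```bash
python3 st.py
python3 - <<'E'
from h import *
c=optics.get_calibration("wrist");im=optics.snapshot("wrist");a=cv2.resize(im,(400,300))
for r in optics.regions_of("wrist","t_grip")[:1]:
    e=[plane(c,p,.2135) for p in ends(r['pixels'])];d=e[1]-e[0];print('bar',np.degrees(np.arctan2(d[1],d[0]))%180,np.round(e,4))
s=optics.snapshot("scene");c=optics.get_calibration("scene")
for r in optics.regions_of("scene","post_mid")[:1]:print([plane(c,p,.062).round(4) for p in ends(r['pixels'])])
cv2.imwrite("pics/f.png",np.hstack([a,cv2.resize(s[200:350,170:370],(400,300))]))
E
```

```text
33.25 [ 0.5371 -0.1482  0.349 ] [-9.0000e+01 -9.0000e-02  1.7237e+02] 0.0857 [ 0.7 -0.3 -0.3] [ 0.007  0.037 -0.005] [ 23.  13. -13.  96.   3.  71. -88.]
bar 0.17611902697700543 [[ 0.5973 -0.1465  0.2135]
 [ 0.4766 -0.1469  0.2135]]
[array([0.5707, 0.0119, 0.062 ]), array([ 0.5132, -0.2802,  0.062 ])]
```

View pics/f.png

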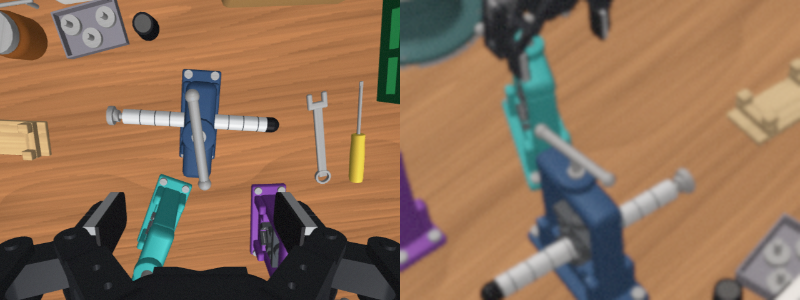

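```bash
python3 -c "
from rig import ctrl
print(ctrl.close_job())"
```

```text
the job is handed in; nothing more can be done
None
```

The post is clamped in the blue vise and I handed the job in at about 33 s of the 72 s allowed. The interface gives no verdict, so what follows rests on my own measurements.

**Post:** I gripped the post near its foot and lifted it off the cradle. It sagged about 1.5°, so I levelled it, then slid it cap first from the left through the window. There was no noticeable contact force on the way in. I lowered it until the V-jaw carried the weight, then let go.

**Clamping:** I turned the T-handle about 3.9 rad clockwise in a single grip, so no regrip was needed. The torque stayed near 0.1 N m for about 3 rad, then rose steadily to 0.70–0.72 N m while turning. I opened the gripper and lifted clear.

**Last checks:**
- The final picture shows the post straight through the vise, foot on the left and cap on the right. Everything else in view looked undisturbed.
- The post's middle is about 4 mm towards the foot from the screw axis, by camera estimate.
- The wrist force read near zero after release.

**Readings that disagreed:**
- **Held torque:** When I paused partway through tightening, the torque relaxed to about 0.5 N m. It climbed back above 0.7 N m in the last short moves. I did not regrip to confirm the final value.
- **Final handle angle:** The tool turned about 6° more after that pause, but the bar's angle after release was almost the same as during it. Some of that last motion was therefore elastic twist or slip in the pads. I estimate the clamping torque at 0.6–0.75 N m, within the 0.45–1.2 N m limits.

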